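# Pack the sample carrier and put the basket away

### The arm

A 6-joint arm with a two-finger parallel gripper is mounted at the origin on the work surface. World frame = base frame: x ahead of the robot, y to its left, z up, the work surface at z = 0. Lengths are in m, angles in rad, forces in N, time in s.
With the tool pointing down it reaches from about 0.375 to 0.975 m from the base axis. Payload 3.8 kg.
Tool frame: the origin (TCP) lies at the very end of the fingers, on their centre line; the grasp point (between the pads) lies 19 mm behind it; z points along the fingers, y is the direction in which the jaws open and shut (so a half turn about z gives the same grasp; the last joint's range is limited). The gripper opens to 85 mm and grips with 20 to 120 N. Pads are 22 mm wide; open, the fingers measure 114 mm over their backs; the gripper's body (76 mm by 85 mm) begins 54 mm behind the grasp point. The pads swing forward as they close: fully open they stand 13 mm farther back than shut.
Start: joints at [1.305, 0.264, 1.604, -0, 1.274, -0.037], TCP at [0.153, 0.657, 0.231] pointing down, gripper open.
Joint ranges: [-2.63, 2.63], [-0.94, 2.18], [0.31, 2.57], [-1.31, 4.45], [0, 2.66], [-2.55, 2.55]. Speed limits (rad/s): [2.57, 2.57, 3.14, 3.14, 3.14, 3.14].

### API

Orientations are given as a rotation vector (axis times angle).
In Python, from workcell import bot gives the robot as it stands.
- The arm moves only by the tool jog_arm, never from a script. Its argument "plan" is a list of rows, each an object of numbers: "claw": the closure, from 0 (fully open) to 1 (shut); "x", "y", "z": the shift along the tool's x, y, z in m; "turn": the turn about the tool's z in degrees. In form: [{"claw": .., "x": .., "y": .., "z": .., "turn": ..}, ...]. A call has 1 to 10 rows; each row shifts and turns the commanded pose from where the row before left it, along the tool's axes as they then stand; what a row does not reach is not made up. A row lasts 1/8 s, in which the tool goes at most 62.5 mm and 10.7 degrees, less where a joint would pass 70% of its speed; a pose out of reach is approached as far as the arm can. A call is refused whole if a number of a shift passes 0.0625 or a number of a turn 10.7, either way. A call with a gripper value outside its range is refused whole. The fingers move at their own pace and stop on an object; "newtons" is the grip in N (left out, the last holds). Time passes only in rows, so rows that do not move let the fingers close. It gives the time, the measured TCP pose, the force and the opening at its end, in the units of the state.
- bot.read_state(): the state, without advancing time (a new reading comes with each control period).
- bot.read_camera(name): name is "scene" or "top"; returns the picture (480x640x3 uint8, red, green, blue); there is no depth.
- bot.camera_params(name): a dict with "fx", "fy", "cx", "cy" (pixels), "world_to_cam" (4x4, takes a point from world to camera coordinates). Camera axes: x right, y up, looking along -z (the intrinsics and any distortion apply to the point x, -y, -z); pixel columns grow to the right and rows downward; lengths in m; the calibration is good to about 2 mm. A picture is of the moment at which its call begins. camera_params takes no time and is no camera call.
- bot.finish_job(): hands the job in, once; it reports no verdict.
The state is a dict: "time": time; "q": joint angles; "joint_vel": joint speeds; "joint_torque": joint torques, N m; "tool_pos": TCP position; "tcp_rot": TCP orientation; "wrist_force": force on the tool from outside, world axes, zero at the start; "torque": the same for the moment, N m; "width": opening from 0.0 (shut) to 1.0 (fully open).
Only numpy, scipy, OpenCV 4.12 (cv2) and the standard library are available. Lean on these libraries where they do the work, as an engineer would, in place of code of your own. Each camera call takes 0.05 s, during which the arm holds its last target. There are 200 camera calls.

### The job

Stand every sample pot with a red, blue or yellow lid upright on the floor of the carrier tray of its lid's colour, and once they are all in, swing the carrier's keeper frame over them until its bar rests fully in the catches. Hang the empty green basket by its handle across both prongs of the hook stand, and leave the white-lidded pot and the other things on the bench where they are.

Things in the scene. Friction and masses are not known exactly. Their poses are not given: they have to be found in the camera images.
- red_1: sample pot with a red screw lid, standing upright on the bench; white body 42 mm in diameter, lid 48 mm in diameter and 14 mm high, 62 mm high overall (lid from 48 to 62 mm), about 60 g, bottom-heavy. Origin at the centre of its underside, z up. May be absent (None).
- red_2: sample pot with a red screw lid, standing upright on the bench; white body 42 mm in diameter, lid 48 mm in diameter and 14 mm high, 62 mm high overall (lid from 48 to 62 mm), about 60 g, bottom-heavy. Origin at the centre of its underside, z up. May be absent (None).
- blue_1: sample pot with a blue screw lid, standing upright on the bench; white body 42 mm in diameter, lid 48 mm in diameter and 14 mm high, 62 mm high overall (lid from 48 to 62 mm), about 60 g, bottom-heavy. Origin at the centre of its underside, z up. May be absent (None).
- blue_2: sample pot with a blue screw lid, standing upright on the bench; white body 42 mm in diameter, lid 48 mm in diameter and 14 mm high, 62 mm high overall (lid from 48 to 62 mm), about 60 g, bottom-heavy. Origin at the centre of its underside, z up. May be absent (None).
- yellow_1: sample pot with a yellow screw lid, standing upright on the bench; white body 42 mm in diameter, lid 48 mm in diameter and 14 mm high, 62 mm high overall (lid from 48 to 62 mm), about 60 g, bottom-heavy. Origin at the centre of its underside, z up. May be absent (None).
- yellow_2: sample pot with a yellow screw lid, standing upright on the bench; white body 42 mm in diameter, lid 48 mm in diameter and 14 mm high, 62 mm high overall (lid from 48 to 62 mm), about 60 g, bottom-heavy. Origin at the centre of its underside, z up. May be absent (None).
- tray_red: red open tray fixed in the white carrier, outside 136 (x) x 76 (y) x 30 mm (z), walls and floor 3 mm thick; room for two pots side by side along its x. Origin at the centre of its underside, which is 6 mm above the bench; x points away from the robot (towards the keeper's hinge). The three trays lie side by side across the carrier at 81 mm pitch, in any order, all parallel to the carrier.
- tray_blue: blue open tray fixed in the white carrier, outside 136 (x) x 76 (y) x 30 mm (z), walls and floor 3 mm thick; room for two pots side by side along its x. Origin at the centre of its underside, which is 6 mm above the bench; x points away from the robot (towards the keeper's hinge). The three trays lie side by side across the carrier at 81 mm pitch, in any order, all parallel to the carrier.
- tray_yellow: yellow open tray fixed in the white carrier, outside 136 (x) x 76 (y) x 30 mm (z), walls and floor 3 mm thick; room for two pots side by side along its x. Origin at the centre of its underside, which is 6 mm above the bench; x points away from the robot (towards the keeper's hinge). The three trays lie side by side across the carrier at 81 mm pitch, in any order, all parallel to the carrier.
- carrier: white transport carrier plate fixed to the bench, 176 (x) x 280 (y) x 6 mm, holding the three trays. Origin at the centre of its underside; x points from the catch edge (near the robot) to the hinge edge (far side). Two catch posts 98 mm tall stand on the near edge at x = -90 mm, y = -70 and +70 mm; two hinge posts 98 mm tall on the far edge at x = +85 mm, y = -132 and +132 mm.
- keeper_hinge (a point): middle of the keeper frame's hinge axis, on the carrier at x = +85 mm, 92 mm above the bench; the axis is parallel to the carrier's y.
- keeper (a joint): angle (rad) of the steel keeper frame: 0 = closed, level over the pots with its front bar in the two catches (a hard stop); it grows as the frame is raised and thrown back away from the robot; limit 2.6. It starts open at 2.05 to 2.4 (past upright, leaning away from the robot, its bar up to 250 mm above the bench). A stiff friction hinge: it stays where it is left, and takes about 2 to 4 N at the bar to move.
- keeper_bar (a point): centre of the keeper frame's front bar (black sleeve 10 mm thick, 60 mm long, on a steel bar 8 mm thick running parallel to the carrier's y over 248 mm), 175 mm from the hinge axis. The frame has two side arms at y = -124 and +124 mm and a 40 mm wide flat strip, centred 85 mm from the hinge; closed, it passes 16 mm over the lids and the bar lies 90 mm in front of the carrier's centre, 92 mm above the bench.
- basket: empty green collecting basket, box 80 (x) x 120 (y) x 45 mm (z), with a fixed steel hoop handle; about 160 g. Origin at the centre of its underside.
- basket_handle (a point): middle of the handle's straight top bar: a round steel bar 10 mm thick running along the basket's y, 117 mm between the centres of its two uprights, 120 mm above the basket's underside (75 mm above the rim).
- stand: fixed steel hook stand: base plate 120 x 130 x 10 mm, a post of 16 mm diameter 164 mm tall, and two level prongs that point towards the stand's -x (roughly to the robot). Origin on the bench at the post's foot. The prongs are 8 mm rods at y = -24 and +24 mm, their axes 160 mm above the bench, running to x = -120 mm where their ends turn up to a top 180 mm above the bench. The handle bar rests across both prongs, with nothing above it.
- hook_seat (a point): where the middle of the handle's bar lies when the basket hangs well: midway along the prongs (x = -65 mm in the stand's frame, y = 0), 169 mm above the bench.
- white_pot: a pot of the same shape with a white lid: a blank, to be left where it is. Origin at the centre of its underside.
- calculator: black calculator 130 x 85 x 16 mm, to be left alone. Origin under its centre.
- marker: white and black marker pen 130 x 14 x 14 mm lying along its x, to be left alone. Origin under its centre.
- tape_roll: orange roll of tape, 90 mm in diameter, 22 mm high, to be left alone. Origin under its centre.
- reagent: amber bottle, 60 mm in diameter, 130 mm high, far edge of the bench, to be left alone.
- beaker: clear beaker, 70 mm in diameter, 80 mm high, far edge of the bench, to be left alone.
There are look-alikes about, which are no part of the job. What is shaped like the red_1 but pink or turquoise is not meant.

How it is judged:
By the outcome, as a careful person would: the job done as asked, in the order asked, and still so for the second after the job is handed in, with the robot touching nothing.
Of red_1, red_2, blue_1, blue_2, yellow_1, yellow_2 only 4 to 6 are there at a start; the rules pass over those that are not, and their reading is None.
At some moment in a run one of red_1, red_2, blue_1, blue_2, yellow_1, yellow_2, basket may be knocked a few centimetres aside while the robot is not near it.
It also fails if it takes over 210 s, if anything falls off the work surface, if the arm or the gripper's body presses on something with over 40 N, if the wrist force passes 120 N, or if a joint passes its speed limit or range.

## Working session

There is one attempt and no reset: what is moved stays moved. The work goes in short steps, Python scripts to look and compute and a tool call to move; the robot and the scene stay as the last step left them, time stands still between calls to the robot, and variables do not carry over. Pictures are saved under pics/ and viewed, about 12 in all and at most 16, crops included, and the job is handed in when it is done.

Besides the shell and the picture viewer there is one more tool, called after "Call:" as name([rows], argument=value, ...), one row to a line, values as JSON. jog_arm: Moves the arm, as the interface text tells. Its arguments: {"type":"object","properties":{"plan":{"type":"array","items":{"type":"object","properties":{"claw":{"type":"number"},"x":{"type":"number"},"y":{"type":"number"},"z":{"type":"number"},"turn":{"type":"number"}}}},"newtons":{"type":"number"}},"required":["plan"]}

```bash
mkdir -p pics; ls; python3 - <<'E'
from workcell import bot
import cv2
for n in("scene","top"):
    cv2.imwrite(f"pics/{n}0.png",bot.read_camera(n)[:,:,::-1]); print(n,bot.camera_params(n))
print(bot.read_state())
E
```

```text
pics
scene {'fx': 601.2588245788967, 'fy': 601.2588245788967, 'cx': 307.9359089954986, 'cy': 232.37768519524832, 'world_to_cam': array([[ 0.69693771,  0.71697273,  0.01509766, -0.33825918],
       [-0.49988108,  0.47060184,  0.72708515,  0.23387206],
       [ 0.51419524, -0.51428009,  0.68638127, -1.84780381],
       [ 0.        ,  0.        ,  0.        ,  1.        ]])}
top {'fx': 604.1505781101018, 'fy': 604.1505781101018, 'cx': 317.85620014348206, 'cy': 230.74165518356742, 'world_to_cam': array([[ 0.01144571, -0.99989147,  0.0092763 , -0.07296783],
       [ 0.98882171,  0.01269724,  0.14856115, -0.56474185],
       [-0.14866281,  0.00747221,  0.98885971, -1.48209087],
       [ 0.        ,  0.        ,  0.        ,  1.        ]])}
{'time': 0.1, 'q': array([ 1.30510397e+00,  2.64680765e-01,  1.60524947e+00,  1.98387386e-05,
        1.27371730e+00, -3.69231241e-02]), 'joint_vel': array([ 0.00147223, -0.00175514, -0.0031463 ,  0.00157532,  0.00119877,
       -0.00017709]), 'joint_torque': array([-8.18374265e-04, -5.16711724e+01, -3.68589413e+01, -5.84097234e-05,
        6.39005870e-03,  1.46511138e-05]), 'tool_pos': array([0.15291011, 0.65676345, 0.23007805]), 'tcp_rot': array([-0.35853818, -3.12073402,  0.0031861 ]), 'wrist_force': array([-0.01278861,  0.16683897, -0.32240926]), 'torque': array([-0.0244164 ,  0.01456665,  0.01543433]), 'width': 0.999348958330936}
```

View pics/scene0.png

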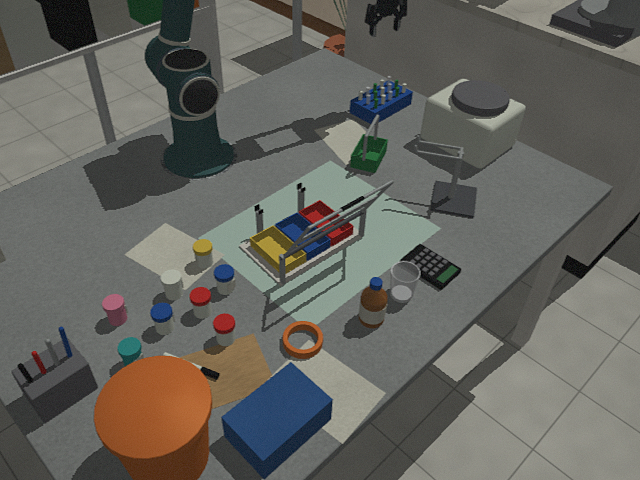

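View pics/top0.png

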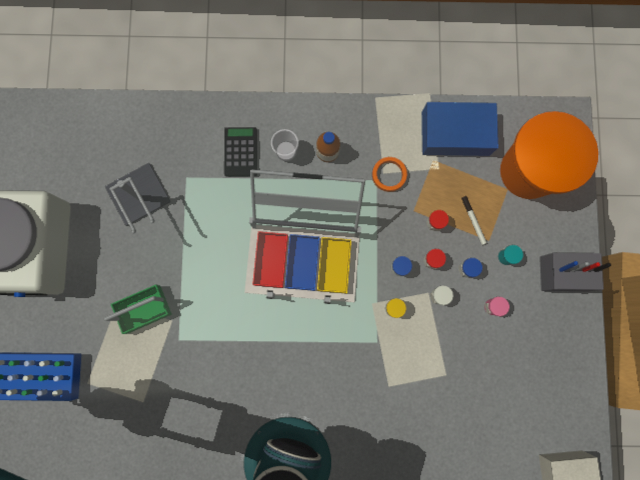

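The top view shows reds at (439,219) and (436,259), blues at (402,266) and (473,268), and yellow at (396,308). White is at (444,295), with look-alikes at (513,255) and (499,307). The trays run red, blue, yellow from left to right. The basket is at (142,310) and the stand at (138,195). The scene view agrees, so there are 5 pots to place.

```bash
cat > h.py <<'E'
from workcell import bot
import cv2, numpy as np
from scipy.spatial.transform import Rotation as Ro
P={n:bot.camera_params(n) for n in("scene","top")}
def ray(n,uv):
    p=P[n];W=p["world_to_cam"];R=W[:3,:3]
    d=R.T@np.array([(uv[0]-p["cx"])/p["fx"],-(uv[1]-p["cy"])/p["fy"],-1]);return -R.T@W[:3,3],d
def pl(n,uv,z):
    c,d=ray(n,uv);return c+d*(z-c[2])/d[2]
def tri(a,b):
    A=0;B=0;g=[]
    for n,uv in(("top",a),("scene",b)):
        c,d=ray(n,uv);d=d/np.linalg.norm(d);M=np.eye(3)-np.outer(d,d);A=A+M;B=B+M@c
    return np.linalg.solve(A,B)
def proj(n,X):
    p=P[n];W=p["world_to_cam"];c=W[:3,:3]@X+W[:3,3];return np.array([p["cx"]-p["fx"]*c[0]/c[2],p["cy"]+p["fy"]*c[1]/c[2]])
H=dict(red=[(0,6),(174,180)],blue=[(108,120)],yellow=[(20,32)],green=[(45,75)])
def blobs(im,col,amin=60,smin=130):
    h=cv2.cvtColor(im,cv2.COLOR_RGB2HSV);m=0
    for a,b in H[col]: m=m|cv2.inRange(h,(a,smin,50),(b,255,255))
    cs,_=cv2.findContours(m,cv2.RETR_EXTERNAL,cv2.CHAIN_APPROX_NONE)
    return [c for c in cs if cv2.contourArea(c)>amin]
def go(x,y,z,yaw=None):
    "tool shift to world TCP; yaw deg = wanted world direction of jaw axis (mod 180)"
    s=bot.read_state();R=Ro.from_rotvec(s["tcp_rot"]).as_matrix()
    cur=np.degrees(np.arctan2(R[1,1],R[0,1]));o="" 
    d=R.T@(np.array([x,y,z])-s["tool_pos"])
    if yaw is not None:
        t=(yaw-cur+90)%180-90;o=f"turn {-t:.1f}"   # tool z is down
    print("shift",d.round(4),o,"jaw",cur.round(1),"q6",s["q"][5].round(2),"tcp",s["tool_pos"].round(4),"w",round(s["width"],3),"F",s["wrist_force"].round(1),"t",s["time"])
E
python3 - <<'E'
from h import *
T=cv2.imread("pics/top0.png")[:,:,::-1];S=cv2.imread("pics/scene0.png")[:,:,::-1]
print("cams",ray("top",(0,0))[0],ray("scene",(0,0))[0])
for n,I in(("top",T),("scene",S)):
  for c in H:
    for b in blobs(I,c):
        r=cv2.minAreaRect(b);z=.062 if cv2.contourArea(b)<600 else .036
        (u,v)=r[0];print(n,c,cv2.contourArea(b),np.round(r[0],1),np.round(r[1],1),round(r[2]),pl(n,r[0],z)[:2].round(4))
big=lambda im,s,x,y,w,h:cv2.resize(im[y:y+h,x:x+w],None,fx=s,fy=s,interpolation=cv2.INTER_CUBIC)
a=big(T,4,95,155,130,145-10);b=big(T,3,240,160,130,135)
cv2.imwrite("pics/c1.png",a[:,:,::-1])
c=big(T,5,240,160,135,115)  
t=big(T,3,95,155,125,185);s2=big(S,3,335,105,150,115);k=big(S,3,230,165,170,135);kt=big(T,3,240,160,135,145)
canvas=np.zeros((600,800,3),np.uint8)
def put(i,x,y): 
    h=min(i.shape[0],600-y);w=min(i.shape[1],800-x);canvas[y:y+h,x:x+w]=i[:h,:w]
put(t,0,0);put(s2,376,0)
cv2.imwrite("pics/c1.png",canvas[:,:,::-1])
canvas[:]=0
put(kt,0,0);put(big(S,2.3,230,165,170,135),406,0)
cv2.imwrite("pics/c2.png",canvas[:450,:,::-1])
E
```

```text
cams [ 0.33893238 -0.05471475  1.55015553] [ 1.30278571 -0.81782672  1.10335994]
top red 268.0 [435.5 258. ] [18. 19.] 90 [ 0.4981 -0.3583]
top red 1161.5 [270.3 259.3] [29.9 53.9] 6 [0.4923 0.0527]
top red 264.0 [438.5 219.5] [18.4 18.4] 45 [ 0.595  -0.3676]
top blue 3364.5 [ 39.3 376.6] [79.4 46.3] 1 [0.1986 0.6081]
top blue 255.0 [472. 267.] [18. 18.] 90 [ 0.4768 -0.4484]
top blue 246.0 [402.  265.5] [17. 18.] 90 [ 0.4784 -0.275 ]
top blue 1096.5 [302.3 262.7] [28.1 52.1] 5 [ 0.4848 -0.028 ]
top blue 74.0 [328.5 137. ] [10.  9.] 90 [ 0.8048 -0.0903]
top blue 2986.0 [462. 125.] [44. 70.] 90 [ 0.8503 -0.439 ]
top yellow 273.0 [395.9 307.7] [19. 19.] 72 [ 0.3747 -0.2591]
top yellow 1570.5 [333.9 264.8] [30.6 54.1] 5 [ 0.4805 -0.1075]
top green 345.0 [147.2 311. ] [13.5 34.4] 66 [0.3597 0.3476]
scene red 98.5 [ 38.8 362.1] [25.   4.9] 63 [ 0.4228 -0.7053]
scene red 323.5 [223.5 323. ] [21. 20.] 0 [ 0.6025 -0.3707]
scene red 294.0 [200. 296.] [18. 20.] 90 [ 0.5056 -0.3614]
scene red 278.0 [339.9 233.2] [12.3 29.2] 59 [0.5803 0.019 ]
scene red 392.0 [315.8 211.1] [17.5 30. ] 60 [0.4783 0.0341]
scene blue 305.5 [282.  408.9] [37.8 28. ] 50 [ 0.8431 -0.4186]
scene blue 74.0 [ 65.1 341.3] [31.   4.3] 71 [ 0.4119 -0.6415]
scene blue 295.0 [161.  312.5] [19. 20.] 90 [ 0.4851 -0.4521]
scene blue 107.0 [375.5 283. ] [12. 11.] 90 [ 0.753  -0.0427]
scene blue 250.5 [223.5 272.5] [19. 17.] 0 [ 0.4851 -0.2778]
scene blue 265.0 [316.8 247.1] [12.5 28.5] 61 [ 0.5755 -0.0587]
scene blue 481.5 [292.5 224.1] [25.7 25.3] 43 [ 0.4733 -0.0449]
scene blue 941.0 [380.7 101.8] [31.9 63.5] 61 [0.2117 0.6073]
scene yellow 258.0 [294.1 260.1] [13.  26.1] 59 [ 0.5696 -0.1296]
scene yellow 232.0 [202. 247.] [16. 18.] 90 [ 0.3821 -0.263 ]
scene yellow 956.5 [272.4 244.8] [43.6 31.1] 43 [ 0.4744 -0.1153]
scene green 723.5 [368.4 152.7] [31.3 35.2] 14 [0.3774 0.3587]
scene green 433.5 [145.  12.] [24. 34.] 90 [-0.8741  0.3918]
```

View pics/c1.png

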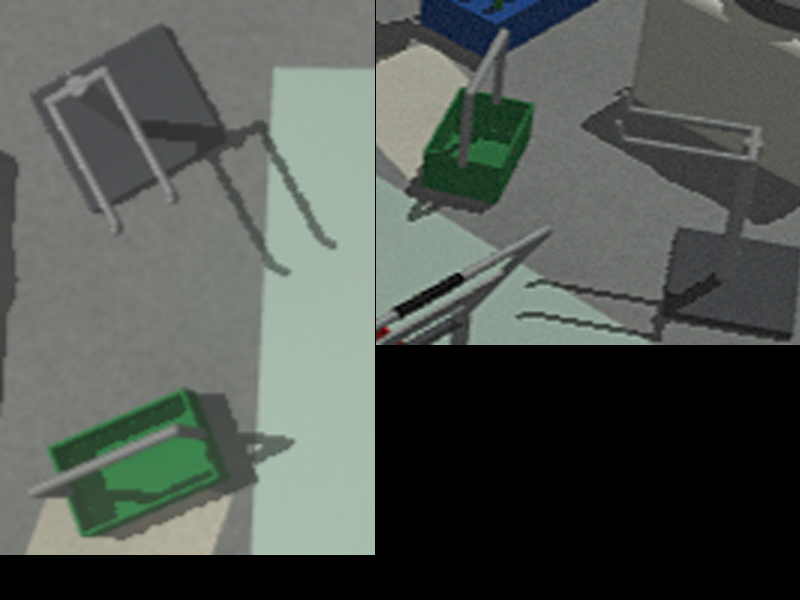

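View pics/c2.png

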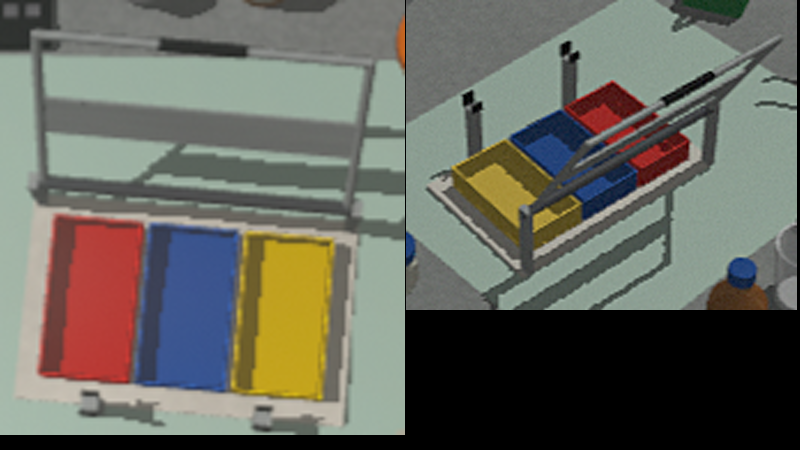

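Handle ends, prong ends and bases, the bar sleeve, catches and tray rims are all readable in both crops. I'll triangulate them.

```bash
python3 - <<'E'
from h import *
C=lambda u,v,x0,y0,s:(x0+u/s,y0+v/s)
t1=lambda u,v:C(u,v,95,155,3); s1=lambda u,v:C(u-376,v,335,105,3)
t2=lambda u,v:C(u,v,240,160,3); s2=lambda u,v:C(u-406,v,230,165,2.3)
a=tri(t1(35,490),s1(470,90));b=tri(t1(180,431),s1(504,35));print("handle",a,b,(a+b)/2,np.linalg.norm(a-b))
a,b=[pl("top",t1(*p),.12) for p in((35,490),(180,431))];print("handle z.12",(a+b)/2,np.linalg.norm(a-b),np.degrees(np.arctan2(*(a-b)[1::-1])))
for nm,p,q in(("tipL",(115,228),(622,132)),("tipR",(170,198),(627,98)),("baseL",(50,103),(753,153)),("baseR",(104,72),(757,130))):print(nm,tri(t1(*p),s1(*q)),pl("top",t1(*p),.165))
print("base plate",*[pl("top",t1(*p),.01)[:2].round(4) for p in((32,95),(165,27),(225,143),(100,212))])
print("sleeve",tri(t2(203,47),s2(690,92)))
for nm,ps in(("red",((55,215),(145,222),(133,382),(40,377))),("yel",((243,232),(334,240),(322,398),(230,390))),("blu",((148,225),(240,231),(228,390),(134,385)))):
    w=np.array([pl("top",t2(*p),.036)[:2] for p in ps]);print(nm,w.mean(0),np.linalg.norm(w-np.roll(w,1,0),axis=1),np.degrees(np.arctan2(*( (w[0]+w[1]-w[2]-w[3])[::-1]))))
print("catch",pl("top",t2(91,397),.098),pl("top",t2(263,413),.098))
w=np.array([proj("top",np.array([.48,0,.0]))]);
s=bot.read_state();go(.4755,-.275,.2,-94)
E
```

```text
handle [0.32770171 0.43376235 0.0457326 ] [0.40191933 0.31489839 0.18877972] [0.36481052 0.37433037 0.11725616] 0.2002482886393603
handle z.12 [0.36425347 0.3701726  0.12      ] 0.11983652567684014 113.07898359512207
tipL [0.54307885 0.36815149 0.13257662] [0.54109207 0.36137321 0.165     ]
tipR [0.56410307 0.31549553 0.20237082] [0.56506151 0.32032487 0.165     ]
baseL [0.64460217 0.42720926 0.13291078] [0.63876358 0.41739865 0.165     ]
baseR [0.66313006 0.37384728 0.19127818] [0.6640375  0.37691579 0.165     ]
base plate [0.6792 0.4862] [0.7413 0.3745] [0.6391 0.3174] [0.5774 0.4216]
sleeve [ 0.66086997 -0.03894433  0.24033721]
red [0.49196238 0.05058444] [0.13678422 0.07618505 0.13492796 0.07754088] -3.4586849206710726
yel [ 0.48044834 -0.10796914] [0.13326367 0.07703748 0.13316476 0.07686783] -4.083723969320196
blu [ 0.48557095 -0.02850874] [0.13498838 0.07777255 0.13404226 0.07836393] -3.7716461695800403
catch [0.40679632 0.04629151 0.098     ] [ 0.39572549 -0.09099883  0.098     ]
shift [-0.5255 -0.8343  0.0317] turn -9.1 jaw 76.9 q6 -0.04 tcp [0.1529 0.6568 0.2301] w 0.999 F [-0.   0.2 -0.3] t 0.1
```

Call:
jog_arm([
  {"turn": -9.1, "claw": 0.2},
  {"x": -0.03, "y": -0.04},
  {"x": -0.03, "y": -0.04},
  {"x": -0.03, "y": -0.04},
  {"x": -0.03, "y": -0.04},
  {"x": -0.03, "y": -0.04},
  {"x": -0.03, "y": -0.04},
  {"x": -0.03, "y": -0.04},
  {"x": -0.03, "y": -0.04},
  {"x": -0.03, "y": -0.04},
], newtons=40)

```text
schema error: expected keys claw, x, y, z, turn
```

```bash
cat >> h.py <<'E'
def pots():
    T=bot.read_camera("top");S=bot.read_camera("scene");o=[]
    for c in("red","blue","yellow"):
        sc=[pl("scene",cv2.minAreaRect(b)[0],.055) for b in blobs(S,c)]
        for b in blobs(T,c,150):
            if cv2.contourArea(b)>420: continue
            p=pl("top",cv2.minAreaRect(b)[0],.055)
            q=[s for s in sc if np.linalg.norm(s-p)<.02]
            m=(p+q[0])/2 if q else p
            o.append((c,m[:2])); print(c,m[:2].round(4),"both" if q else "top only")
    return o
E
python3 - <<'E'
from h import *
pots();go(.479,-.275,.16,86)
E
```

```text
red [ 0.4995 -0.359 ] both
red [ 0.5975 -0.3688] both
blue [ 0.478  -0.4496] both
blue [ 0.4793 -0.2751] both
yellow [ 0.3753 -0.2597] both
shift [-0.5289 -0.8336  0.0716] turn -9.1 jaw 76.9 q6 -0.04 tcp [0.153  0.657  0.2304] w 1.002 F [-0.4  0.4  0.1] t 0.2
```

All keys are needed in each row.

Call:
jog_arm([
  {"claw": 0.2, "x": 0, "y": 0, "z": 0, "turn": -9.1},
  {"claw": 0.2, "x": -0.03, "y": -0.04, "z": 0, "turn": 0},
  {"claw": 0.2, "x": -0.03, "y": -0.04, "z": 0, "turn": 0},
  {"claw": 0.2, "x": -0.03, "y": -0.04, "z": 0, "turn": 0},
  {"claw": 0.2, "x": -0.03, "y": -0.04, "z": 0, "turn": 0},
  {"claw": 0.2, "x": -0.03, "y": -0.04, "z": 0, "turn": 0},
  {"claw": 0.2, "x": -0.03, "y": -0.04, "z": 0, "turn": 0},
  {"claw": 0.2, "x": -0.03, "y": -0.04, "z": 0, "turn": 0},
  {"claw": 0.2, "x": -0.03, "y": -0.04, "z": 0, "turn": 0},
  {"claw": 0.2, "x": -0.03, "y": -0.04, "z": 0, "turn": 0},
], newtons=40)

```text
time: 1.45
tool_pos: [0.3978, 0.2779, 0.2313]
tcp_rot: [0.11, 3.139, 0.0]
wrist_force: [0.2, 0.6, -0.9]
width: 0.802
```

```bash
python3 - <<'E'
from h import *
go(.4793,-.275,.16,86)
E
```

```text
shift [-0.1198 -0.5459  0.0712] turn 0.0 jaw 86.0 q6 -0.94 tcp [0.3978 0.2779 0.2313] w 0.802 F [ 0.2  0.6 -0.9] t 1.45
```

Call:
jog_arm([
  {"claw": 0.2, "x": -0.012, "y": -0.0546, "z": 0.0071, "turn": 0},
  {"claw": 0.2, "x": -0.012, "y": -0.0546, "z": 0.0071, "turn": 0},
  {"claw": 0.2, "x": -0.012, "y": -0.0546, "z": 0.0071, "turn": 0},
  {"claw": 0.2, "x": -0.012, "y": -0.0546, "z": 0.0071, "turn": 0},
  {"claw": 0.2, "x": -0.012, "y": -0.0546, "z": 0.0071, "turn": 0},
  {"claw": 0.2, "x": -0.012, "y": -0.0546, "z": 0.0071, "turn": 0},
  {"claw": 0.2, "x": -0.012, "y": -0.0546, "z": 0.0071, "turn": 0},
  {"claw": 0.2, "x": -0.012, "y": -0.0546, "z": 0.0071, "turn": 0},
  {"claw": 0.2, "x": -0.012, "y": -0.0546, "z": 0.0071, "turn": 0},
  {"claw": 0.2, "x": -0.012, "y": -0.0546, "z": 0.0071, "turn": 0},
])

```text
time: 2.7
tool_pos: [0.4787, -0.2755, 0.16]
tcp_rot: [0.111, 3.139, 0.0]
wrist_force: [1.1, 0.6, 0.1]
width: 0.801
```

```bash
python3 - <<'E'
from h import *
go(.4793,-.275,.034,86)
E
```

```text
shift [-0.0005  0.0006  0.126 ] turn -0.0 jaw 86.0 q6 -2.07 tcp [ 0.4787 -0.2755  0.16  ] w 0.801 F [1.1 0.6 0.1] t 2.7
```

Call:
jog_arm([
  {"claw": 0.2, "x": 0, "y": 0, "z": 0.04, "turn": 0},
  {"claw": 0.2, "x": 0, "y": 0, "z": 0.04, "turn": 0},
  {"claw": 0.2, "x": 0, "y": 0, "z": 0.03, "turn": 0},
  {"claw": 0.2, "x": 0, "y": 0, "z": 0.016, "turn": 0},
  {"claw": 0.7, "x": 0, "y": 0, "z": 0, "turn": 0},
  {"claw": 0.7, "x": 0, "y": 0, "z": 0, "turn": 0},
  {"claw": 0.7, "x": 0, "y": 0, "z": 0, "turn": 0},
  {"claw": 0.7, "x": 0, "y": 0, "z": 0, "turn": 0},
  {"claw": 0.7, "x": 0, "y": 0, "z": -0.03, "turn": 0},
  {"claw": 0.7, "x": 0, "y": 0, "z": -0.05, "turn": 0},
], newtons=40)

```text
time: 3.95
tool_pos: [0.4771, -0.2725, 0.1133]
tcp_rot: [-0.11, -3.136, -0.004]
wrist_force: [0.4, -1.1, -0.1]
width: 0.547
```

```bash
cat >> h.py <<'E'
CC=np.array([.4858,-.0286]);XD=np.array([.9976,-.0698]);YD=np.array([.0698,.9976])
TY=dict(red=.081,blue=0,yellow=-.081)
def slot(c,far): return CC+XD*(.03 if far else -.03)+YD*TY[c]
E
python3 - <<'E'
from h import *
go(*slot("blue",1),.16,86)
E
```

```text
shift [-0.0214  0.2441 -0.0462] turn -0.0 jaw 86.0 q6 -2.07 tcp [ 0.4771 -0.2725  0.1133] w 0.547 F [ 0.4 -1.1 -0.1] t 3.95
```

Call:
jog_arm([
  {"claw": 0.7, "x": 0, "y": 0, "z": -0.046, "turn": 0},
  {"claw": 0.7, "x": -0.003, "y": 0.041, "z": 0, "turn": 0},
  {"claw": 0.7, "x": -0.003, "y": 0.041, "z": 0, "turn": 0},
  {"claw": 0.7, "x": -0.004, "y": 0.041, "z": 0, "turn": 0},
  {"claw": 0.7, "x": -0.004, "y": 0.041, "z": 0, "turn": 0},
  {"claw": 0.7, "x": -0.003, "y": 0.041, "z": 0, "turn": 0},
  {"claw": 0.7, "x": -0.003, "y": 0.041, "z": 0, "turn": 0},
  {"claw": 0.7, "x": 0, "y": 0, "z": 0, "turn": 0},
])

```text
time: 4.95
tool_pos: [0.5162, -0.0274, 0.1608]
tcp_rot: [0.104, 3.139, 0.001]
wrist_force: [-0.3, -0.4, -1.7]
width: 0.546
```

```bash
python3 - <<'E'
from h import *
go(*slot("blue",1),.045,86)
E
```

```text
shift [ 0.0004 -0.0034  0.1158] turn 0.2 jaw 86.2 q6 -1.61 tcp [ 0.5162 -0.0274  0.1608] w 0.546 F [-0.3 -0.4 -1.7] t 4.95
```

Call:
jog_arm([
  {"claw": 0.7, "x": 0, "y": -0.002, "z": 0.045, "turn": 0},
  {"claw": 0.7, "x": 0, "y": 0, "z": 0.045, "turn": 0},
  {"claw": 0.7, "x": 0, "y": 0, "z": 0.02, "turn": 0},
  {"claw": 0.7, "x": 0, "y": 0, "z": 0.005, "turn": 0},
  {"claw": 0.25, "x": 0, "y": 0, "z": 0, "turn": 0},
  {"claw": 0.25, "x": 0, "y": 0, "z": 0, "turn": 0},
  {"claw": 0.25, "x": 0, "y": 0, "z": 0, "turn": 0},
  {"claw": 0.25, "x": 0, "y": 0, "z": -0.05, "turn": 0},
  {"claw": 0.25, "x": 0, "y": 0, "z": -0.06, "turn": 0},
  {"claw": 0.25, "x": 0, "y": 0, "z": 0, "turn": 0},
])

```text
time: 6.2
tool_pos: [0.5209, -0.0322, 0.1624]
tcp_rot: [0.109, 3.126, -0.002]
wrist_force: [0.3, -0.6, -1.0]
width: 0.749
```

```bash
python3 - <<'E'
from h import *
for c,p in pots(): print(c,"rel carrier",(p-CC)@XD,(p-CC)@YD)
go(.4995,-.359,.155,86)
E
```

```text
red [ 0.4992 -0.3601] both
red [ 0.597  -0.3684] both
blue [ 0.478  -0.4496] both
yellow [ 0.3756 -0.2598] both
red rel carrier 0.036459107044433385 -0.3297372102343027
red rel carrier 0.13461732806938517 -0.33119010870468896
blue rel carrier 0.021569791788024834 -0.4205110118583539
yellow rel carrier -0.09377272866409983 -0.2383508753728531
shift [-0.0056 -0.3277  0.002 ] turn -0.0 jaw 86.0 q6 -1.61 tcp [ 0.5168 -0.0317  0.1569] w 0.755 F [-0.4 -0.4 -0.8] t 6.3
```

Call:
jog_arm([
  {"claw": 0.2, "x": -0.0016, "y": -0.055, "z": 0.002, "turn": 0},
  {"claw": 0.2, "x": -0.001, "y": -0.055, "z": 0, "turn": 0},
  {"claw": 0.2, "x": -0.001, "y": -0.055, "z": 0, "turn": 0},
  {"claw": 0.2, "x": -0.001, "y": -0.055, "z": 0, "turn": 0},
  {"claw": 0.2, "x": -0.001, "y": -0.055, "z": 0, "turn": 0},
  {"claw": 0.2, "x": 0, "y": -0.0527, "z": 0, "turn": 0},
  {"claw": 0.2, "x": 0, "y": 0, "z": 0.03, "turn": 0},
  {"claw": 0.2, "x": 0, "y": 0, "z": 0, "turn": 0},
])

```text
time: 7.3
tool_pos: [0.4951, -0.3571, 0.1183]
tcp_rot: [-0.112, -3.132, -0.009]
wrist_force: [0.4, 1.0, -0.1]
width: 0.799
```

```bash
python3 - <<'E'
from h import *
go(.4993,-.3595,.034,86)
E
```

```text
shift [-0.0051 -0.0025  0.0843] turn -0.1 jaw 85.9 q6 -2.17 tcp [ 0.4951 -0.3571  0.1183] w 0.799 F [ 0.4  1.  -0.1] t 7.3
```

Call:
jog_arm([
  {"claw": 0.2, "x": 0, "y": 0, "z": 0.04, "turn": 0},
  {"claw": 0.2, "x": 0, "y": 0, "z": 0.035, "turn": 0},
  {"claw": 0.2, "x": 0, "y": 0, "z": 0.015, "turn": 0},
  {"claw": 0.2, "x": 0, "y": 0, "z": 0, "turn": 0},
  {"claw": 0.7, "x": 0, "y": 0, "z": 0, "turn": 0},
  {"claw": 0.7, "x": 0, "y": 0, "z": 0, "turn": 0},
  {"claw": 0.7, "x": 0, "y": 0, "z": 0, "turn": 0},
  {"claw": 0.7, "x": 0, "y": 0, "z": 0, "turn": 0},
])

```text
time: 8.3
tool_pos: [0.4999, -0.3599, 0.0353]
tcp_rot: [0.11, 3.137, -0.003]
wrist_force: [0.9, -0.5, 6.5]
width: 0.543
```

```bash
python3 - <<'E'
from h import *
go(*slot("red",1),.16,86)
E
```

```text
shift [ 0.0069  0.4103 -0.1255] turn -0.0 jaw 86.0 q6 -2.17 tcp [ 0.4999 -0.3599  0.0353] w 0.543 F [ 0.9 -0.5  6.5] t 8.3
```

Call:
jog_arm([
  {"claw": 0.7, "x": 0, "y": 0, "z": -0.0625, "turn": 0},
  {"claw": 0.7, "x": 0, "y": 0, "z": -0.0625, "turn": 0},
  {"claw": 0.7, "x": 0.001, "y": 0.055, "z": 0, "turn": 0},
  {"claw": 0.7, "x": 0.001, "y": 0.06, "z": 0, "turn": 0},
  {"claw": 0.7, "x": 0.001, "y": 0.06, "z": 0, "turn": 0},
  {"claw": 0.7, "x": 0.001, "y": 0.06, "z": 0, "turn": 0},
  {"claw": 0.7, "x": 0.001, "y": 0.06, "z": 0, "turn": 0},
  {"claw": 0.7, "x": 0.001, "y": 0.06, "z": 0, "turn": 0},
  {"claw": 0.7, "x": 0.001, "y": 0.055, "z": 0, "turn": 0},
  {"claw": 0.7, "x": 0, "y": 0, "z": 0, "turn": 0},
])

```text
time: 9.55
tool_pos: [0.5198, 0.054, 0.1584]
tcp_rot: [0.102, 3.14, 0.001]
wrist_force: [0.0, -0.6, -1.0]
width: 0.544
```

Call:
jog_arm([
  {"claw": 0.7, "x": 0, "y": 0, "z": 0, "turn": 0},
])

```text
time: 9.68
tool_pos: [0.5199, 0.0504, 0.1582]
tcp_rot: [-0.108, -3.139, 0.001]
wrist_force: [-0.4, -0.1, -0.5]
width: 0.541
```

```bash
python3 - <<'E'
from h import *
go(*slot("red",1),.045,86)
E
```

```text
shift [-0.0016 -0.0002  0.1132] turn 0.1 jaw 86.1 q6 -1.45 tcp [0.5199 0.0504 0.1582] w 0.541 F [-0.4 -0.1 -0.5] t 9.675
```

Call:
jog_arm([
  {"claw": 0.7, "x": -0.0015, "y": 0, "z": 0.045, "turn": 0},
  {"claw": 0.7, "x": 0, "y": 0, "z": 0.043, "turn": 0},
  {"claw": 0.7, "x": 0, "y": 0, "z": 0.02, "turn": 0},
  {"claw": 0.7, "x": 0, "y": 0, "z": 0.005, "turn": 0},
  {"claw": 0.25, "x": 0, "y": 0, "z": 0, "turn": 0},
  {"claw": 0.25, "x": 0, "y": 0, "z": 0, "turn": 0},
  {"claw": 0.25, "x": 0, "y": 0, "z": 0, "turn": 0},
  {"claw": 0.25, "x": 0, "y": 0, "z": -0.055, "turn": 0},
  {"claw": 0.25, "x": 0, "y": 0, "z": -0.06, "turn": 0},
  {"claw": 0.25, "x": 0, "y": -0.0415, "z": 0, "turn": 0},
])

```text
time: 10.92
tool_pos: [0.524, 0.0102, 0.1674]
tcp_rot: [0.104, 3.126, 0.001]
wrist_force: [1.6, -1.5, 0.5]
width: 0.749
```

Call:
jog_arm([
  {"claw": 0.2, "x": 0.001, "y": -0.055, "z": 0, "turn": 0},
  {"claw": 0.2, "x": 0.001, "y": -0.06, "z": 0, "turn": 0},
  {"claw": 0.2, "x": 0.001, "y": -0.06, "z": 0, "turn": 0},
  {"claw": 0.2, "x": 0.001, "y": -0.06, "z": 0, "turn": 0},
  {"claw": 0.2, "x": 0.001, "y": -0.06, "z": 0, "turn": 0},
  {"claw": 0.2, "x": 0.001, "y": -0.06, "z": 0, "turn": 0},
  {"claw": 0.2, "x": 0.001, "y": -0.055, "z": 0, "turn": 0},
  {"claw": 0.2, "x": 0.0014, "y": -0.05, "z": 0, "turn": 0},
  {"claw": 0.2, "x": 0, "y": 0, "z": 0, "turn": 0},
  {"claw": 0.2, "x": 0, "y": 0, "z": 0, "turn": 0},
])

```text
time: 12.18
tool_pos: [0.478, -0.4489, 0.1601]
tcp_rot: [-0.111, -3.139, -0.001]
wrist_force: [-1.0, 0.2, -0.6]
width: 0.804
```

```bash
python3 - <<'E'
from h import *
pots();T=bot.read_camera("top")
cv2.imwrite("pics/t5.png",T[:,:,::-1])
go(.478,-.4496,.034,86)
E
```

```text
red [ 0.597  -0.3684] both
yellow [ 0.3754 -0.2597] both
shift [ 0.0003 -0.0018  0.1263] turn 0.1 jaw 86.1 q6 -2.29 tcp [ 0.4785 -0.4478  0.1603] w 0.799 F [-0.   0.3  0.1] t 12.325
```

Call:
jog_arm([
  {"claw": 0.2, "x": 0, "y": -0.0015, "z": 0.045, "turn": 0},
  {"claw": 0.2, "x": 0, "y": 0, "z": 0.045, "turn": 0},
  {"claw": 0.2, "x": 0, "y": 0, "z": 0.026, "turn": 0},
  {"claw": 0.2, "x": 0, "y": 0, "z": 0.01, "turn": 0},
  {"claw": 0.2, "x": 0, "y": 0, "z": 0, "turn": 0},
  {"claw": 0.7, "x": 0, "y": 0, "z": 0, "turn": 0},
  {"claw": 0.7, "x": 0, "y": 0, "z": 0, "turn": 0},
  {"claw": 0.7, "x": 0, "y": 0, "z": 0, "turn": 0},
  {"claw": 0.7, "x": 0, "y": 0, "z": 0, "turn": 0},
])

```text
time: 13.45
tool_pos: [0.4794, -0.4517, 0.0365]
tcp_rot: [0.11, 3.137, -0.003]
wrist_force: [-0.5, 3.1, 6.4]
width: 0.547
```

```bash
python3 - <<'E'
from h import *
go(*slot("blue",0),.16,86)
E
```

```text
shift [ 0.0529  0.4223 -0.1245] turn -0.0 jaw 86.0 q6 -2.29 tcp [ 0.4794 -0.4517  0.0365] w 0.547 F [-0.5  3.1  6.4] t 13.45
```

View pics/t5.png

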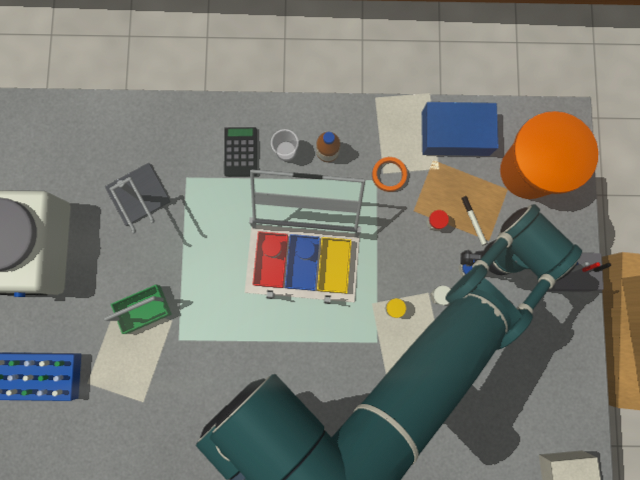

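Red and blue stand in their trays at (277,246) and (308,249). The second blue is gripped.

Call:
jog_arm([
  {"claw": 0.7, "x": 0, "y": 0, "z": -0.0625, "turn": 0},
  {"claw": 0.7, "x": 0, "y": 0, "z": -0.062, "turn": 0},
  {"claw": 0.7, "x": 0.007, "y": 0.05, "z": 0, "turn": 0},
  {"claw": 0.7, "x": 0.007, "y": 0.054, "z": 0, "turn": 0},
  {"claw": 0.7, "x": 0.007, "y": 0.054, "z": 0, "turn": 0},
  {"claw": 0.7, "x": 0.007, "y": 0.054, "z": 0, "turn": 0},
  {"claw": 0.7, "x": 0.007, "y": 0.054, "z": 0, "turn": 0},
  {"claw": 0.7, "x": 0.006, "y": 0.054, "z": 0, "turn": 0},
  {"claw": 0.7, "x": 0.006, "y": 0.054, "z": 0, "turn": 0},
  {"claw": 0.7, "x": 0.006, "y": 0.048, "z": 0, "turn": 0},
])

```text
time: 14.7
tool_pos: [0.4544, -0.0244, 0.1592]
tcp_rot: [0.11, 3.138, -0.0]
wrist_force: [0.3, 0.4, 0.1]
width: 0.547
```

Call:
jog_arm([
  {"claw": 0.7, "x": 0, "y": 0, "z": 0, "turn": 0},
  {"claw": 0.7, "x": 0, "y": 0, "z": 0, "turn": 0},
])

```text
time: 14.95
tool_pos: [0.4549, -0.0263, 0.159]
tcp_rot: [0.108, 3.139, -0.001]
wrist_force: [0.0, -0.4, -1.3]
width: 0.54
```

```bash
python3 - <<'E'
from h import *
go(*slot("blue",0),.045,86)
E
```

```text
shift [-0.001 -0.     0.114] turn 0.0 jaw 86.0 q6 -1.61 tcp [ 0.4549 -0.0263  0.159 ] w 0.54 F [ 0.  -0.4 -1.3] t 14.95
```

Call:
jog_arm([
  {"claw": 0.7, "x": 0, "y": 0, "z": 0.045, "turn": 0},
  {"claw": 0.7, "x": 0, "y": 0, "z": 0.043, "turn": 0},
  {"claw": 0.7, "x": 0, "y": 0, "z": 0.02, "turn": 0},
  {"claw": 0.7, "x": 0, "y": 0, "z": 0.006, "turn": 0},
  {"claw": 0.25, "x": 0, "y": 0, "z": 0, "turn": 0},
  {"claw": 0.25, "x": 0, "y": 0, "z": 0, "turn": 0},
  {"claw": 0.25, "x": 0, "y": 0, "z": 0, "turn": 0},
  {"claw": 0.25, "x": 0, "y": 0, "z": -0.055, "turn": 0},
  {"claw": 0.25, "x": 0, "y": 0, "z": -0.06, "turn": 0},
  {"claw": 0.25, "x": 0, "y": -0.03, "z": 0, "turn": 0},
])

```text
time: 16.2
tool_pos: [0.4573, -0.0562, 0.166]
tcp_rot: [0.105, 3.128, -0.002]
wrist_force: [-0.1, 0.7, -1.0]
width: 0.751
```

Call:
jog_arm([
  {"claw": 0.2, "x": 0.013, "y": -0.042, "z": 0, "turn": 0},
  {"claw": 0.2, "x": 0.013, "y": -0.042, "z": 0, "turn": 0},
  {"claw": 0.2, "x": 0.013, "y": -0.042, "z": 0, "turn": 0},
  {"claw": 0.2, "x": 0.013, "y": -0.042, "z": 0, "turn": 0},
  {"claw": 0.2, "x": 0.012, "y": -0.04, "z": 0, "turn": 0},
  {"claw": 0.2, "x": 0, "y": 0, "z": 0, "turn": 0},
  {"claw": 0.2, "x": 0, "y": 0, "z": 0, "turn": 0},
])

```text
time: 17.08
tool_pos: [0.3742, -0.2587, 0.1597]
tcp_rot: [-0.111, -3.14, -0.001]
wrist_force: [-0.0, 0.1, 1.0]
width: 0.801
```

```bash
python3 - <<'E'
from h import *
pots()
go(.3755,-.2597,.034,86)
E
```

```text
red [ 0.597  -0.3684] both
shift [-0.0012 -0.0016  0.1257] turn 0.0 jaw 86.0 q6 -2.16 tcp [ 0.3745 -0.2581  0.1597] w 0.802 F [ 0.1 -0.1 -0.8] t 17.175
```

Call:
jog_arm([
  {"claw": 0.2, "x": -0.001, "y": -0.0015, "z": 0.045, "turn": 0},
  {"claw": 0.2, "x": 0, "y": 0, "z": 0.045, "turn": 0},
  {"claw": 0.2, "x": 0, "y": 0, "z": 0.026, "turn": 0},
  {"claw": 0.2, "x": 0, "y": 0, "z": 0.01, "turn": 0},
  {"claw": 0.2, "x": 0, "y": 0, "z": 0, "turn": 0},
  {"claw": 0.7, "x": 0, "y": 0, "z": 0, "turn": 0},
  {"claw": 0.7, "x": 0, "y": 0, "z": 0, "turn": 0},
  {"claw": 0.7, "x": 0, "y": 0, "z": 0, "turn": 0},
  {"claw": 0.7, "x": 0, "y": 0, "z": 0, "turn": 0},
])

```text
time: 18.3
tool_pos: [0.3765, -0.2614, 0.0355]
tcp_rot: [0.11, 3.137, -0.002]
wrist_force: [-0.2, 2.6, 6.6]
width: 0.549
```

```bash
python3 - <<'E'
from h import *
go(*(slot("yellow",1)-.03*XD),.16,86)
E
```

```text
shift [-0.0931  0.1587 -0.1245] turn -0.0 jaw 86.0 q6 -2.16 tcp [ 0.3765 -0.2614  0.0355] w 0.549 F [-0.2  2.6  6.6] t 18.3
```

Call:
jog_arm([
  {"claw": 0.7, "x": 0, "y": 0, "z": -0.0625, "turn": 0},
  {"claw": 0.7, "x": 0, "y": 0, "z": -0.062, "turn": 0},
  {"claw": 0.7, "x": -0.023, "y": 0.04, "z": 0, "turn": 0},
  {"claw": 0.7, "x": -0.023, "y": 0.04, "z": 0, "turn": 0},
  {"claw": 0.7, "x": -0.023, "y": 0.04, "z": 0, "turn": 0},
  {"claw": 0.7, "x": -0.024, "y": 0.039, "z": 0, "turn": 0},
  {"claw": 0.7, "x": 0, "y": 0, "z": 0, "turn": 0},
  {"claw": 0.7, "x": 0, "y": 0, "z": 0, "turn": 0},
])

```text
time: 19.3
tool_pos: [0.4787, -0.1086, 0.1582]
tcp_rot: [-0.109, -3.139, 0.001]
wrist_force: [-0.1, -0.1, -1.3]
width: 0.545
```

```bash
python3 - <<'E'
from h import *
go(*(slot("yellow",1)-.03*XD),.045,86)
E
```

```text
shift [-0.0016 -0.0006  0.1132] turn 0.0 jaw 86.0 q6 -1.77 tcp [ 0.4787 -0.1086  0.1582] w 0.545 F [-0.1 -0.1 -1.3] t 19.3
```

Call:
jog_arm([
  {"claw": 0.7, "x": -0.001, "y": 0, "z": 0.045, "turn": 0},
  {"claw": 0.7, "x": 0, "y": 0, "z": 0.043, "turn": 0},
  {"claw": 0.7, "x": 0, "y": 0, "z": 0.02, "turn": 0},
  {"claw": 0.7, "x": 0, "y": 0, "z": 0.006, "turn": 0},
  {"claw": 0.25, "x": 0, "y": 0, "z": 0, "turn": 0},
  {"claw": 0.25, "x": 0, "y": 0, "z": 0, "turn": 0},
  {"claw": 0.25, "x": 0, "y": 0, "z": 0, "turn": 0},
  {"claw": 0.25, "x": 0, "y": 0, "z": -0.055, "turn": 0},
  {"claw": 0.25, "x": 0, "y": 0, "z": -0.06, "turn": 0},
  {"claw": 0.25, "x": 0, "y": -0.05, "z": 0, "turn": 0},
])

```text
time: 20.55
tool_pos: [0.4812, -0.1586, 0.1659]
tcp_rot: [0.102, 3.128, -0.005]
wrist_force: [1.3, -0.4, 0.6]
width: 0.751
```

Call:
jog_arm([
  {"claw": 0.2, "x": 0, "y": -0.05, "z": 0, "turn": 0},
  {"claw": 0.2, "x": 0, "y": -0.05, "z": 0, "turn": 0},
  {"claw": 0.2, "x": -0.035, "y": -0.05, "z": 0, "turn": 0},
  {"claw": 0.2, "x": -0.045, "y": -0.05, "z": 0, "turn": 0},
  {"claw": 0.2, "x": -0.045, "y": 0, "z": 0, "turn": 0},
  {"claw": 0.2, "x": -0.01, "y": 0, "z": 0, "turn": 0},
  {"claw": 0.2, "x": 0, "y": 0, "z": 0, "turn": 0},
  {"claw": 0.2, "x": 0, "y": 0, "z": 0, "turn": 0},
])

```text
time: 21.55
tool_pos: [0.5931, -0.3629, 0.1591]
tcp_rot: [-0.109, -3.138, -0.001]
wrist_force: [-0.3, -0.2, 0.8]
width: 0.796
```

```bash
python3 - <<'E'
from h import *
pots()
go(.597,-.3684,.034,86)
E
```

```text
shift [-0.0042 -0.005   0.1255] turn -0.0 jaw 86.0 q6 -2.09 tcp [ 0.5932 -0.3632  0.1595] w 0.798 F [-0.2  0.5  0.1] t 21.65
```

Call:
jog_arm([
  {"claw": 0.2, "x": -0.004, "y": -0.005, "z": 0.03, "turn": 0},
  {"claw": 0.2, "x": 0, "y": 0, "z": 0, "turn": 0},
])

```text
time: 21.9
tool_pos: [0.5955, -0.3676, 0.1267]
tcp_rot: [-0.11, -3.135, -0.004]
wrist_force: [-0.1, 0.6, -0.6]
width: 0.804
```

```bash
python3 - <<'E'
from h import *
S=bot.read_camera("scene")
print([pl("scene",cv2.minAreaRect(b)[0],.055)[:2].round(4) for b in blobs(S,"red")])
go(.597,-.3684,.034,86)
E
```

```text
[array([ 0.4162, -0.7049]), array([ 0.599 , -0.3675]), array([0.5757, 0.0245]), array([0.4746, 0.0473])]
shift [-0.001  -0.0004  0.0942] turn -0.0 jaw 86.0 q6 -2.09 tcp [ 0.5963 -0.3681  0.1282] w 0.802 F [ 0.   0.7 -0.3] t 21.95
```

Call:
jog_arm([
  {"claw": 0.2, "x": 0, "y": 0, "z": 0.045, "turn": 0},
  {"claw": 0.2, "x": 0, "y": 0, "z": 0.037, "turn": 0},
  {"claw": 0.2, "x": 0, "y": 0, "z": 0.012, "turn": 0},
  {"claw": 0.2, "x": 0, "y": 0, "z": 0, "turn": 0},
  {"claw": 0.7, "x": 0, "y": 0, "z": 0, "turn": 0},
  {"claw": 0.7, "x": 0, "y": 0, "z": 0, "turn": 0},
  {"claw": 0.7, "x": 0, "y": 0, "z": 0, "turn": 0},
  {"claw": 0.7, "x": 0, "y": 0, "z": 0, "turn": 0},
])

```text
time: 22.95
tool_pos: [0.5998, -0.3701, 0.0382]
tcp_rot: [0.11, 3.136, -0.004]
wrist_force: [0.7, -0.7, 6.5]
width: 0.546
```

```bash
python3 - <<'E'
from h import *
go(*slot("red",0),.16,86)
E
```

```text
shift [ 0.1671  0.4134 -0.1235] turn -0.0 jaw 86.0 q6 -2.09 tcp [ 0.5998 -0.3701  0.0382] w 0.546 F [ 0.7 -0.7  6.5] t 22.95
```

Call:
jog_arm([
  {"claw": 0.7, "x": 0, "y": 0, "z": -0.0625, "turn": 0},
  {"claw": 0.7, "x": 0, "y": 0, "z": -0.061, "turn": 0},
  {"claw": 0.7, "x": 0.042, "y": 0.035, "z": 0, "turn": 0},
  {"claw": 0.7, "x": 0.042, "y": 0.035, "z": 0, "turn": 0},
  {"claw": 0.7, "x": 0.042, "y": 0.035, "z": 0, "turn": 0},
  {"claw": 0.7, "x": 0.041, "y": 0.04, "z": 0, "turn": 0},
  {"claw": 0.7, "x": 0, "y": 0.055, "z": 0, "turn": 0},
  {"claw": 0.7, "x": 0, "y": 0.055, "z": 0, "turn": 0},
  {"claw": 0.7, "x": 0, "y": 0.055, "z": 0, "turn": 0},
  {"claw": 0.7, "x": 0, "y": 0.055, "z": 0, "turn": 0},
])

```text
time: 24.2
tool_pos: [0.4569, 0.0086, 0.1595]
tcp_rot: [0.11, 3.138, -0.0]
wrist_force: [0.6, 0.1, -0.6]
width: 0.548
```

Call:
jog_arm([
  {"claw": 0.7, "x": 0, "y": 0.048, "z": 0, "turn": 0},
  {"claw": 0.7, "x": 0, "y": 0, "z": 0, "turn": 0},
  {"claw": 0.7, "x": 0, "y": 0, "z": 0, "turn": 0},
])

```text
time: 24.58
tool_pos: [0.4601, 0.0546, 0.159]
tcp_rot: [0.108, 3.14, -0.001]
wrist_force: [0.4, 0.7, -0.4]
width: 0.547
```

```bash
python3 - <<'E'
from h import *
go(*slot("red",0),.047,86)
E
```

```text
shift [-0.0014 -0.0002  0.112 ] turn 0.1 jaw 86.1 q6 -1.44 tcp [0.4601 0.0546 0.159 ] w 0.547 F [ 0.4  0.7 -0.4] t 24.575
```

Call:
jog_arm([
  {"claw": 0.7, "x": -0.001, "y": 0, "z": 0.045, "turn": 0},
  {"claw": 0.7, "x": 0, "y": 0, "z": 0.043, "turn": 0},
  {"claw": 0.7, "x": 0, "y": 0, "z": 0.019, "turn": 0},
  {"claw": 0.7, "x": 0, "y": 0, "z": 0.005, "turn": 0},
  {"claw": 0.25, "x": 0, "y": 0, "z": 0, "turn": 0},
  {"claw": 0.25, "x": 0, "y": 0, "z": 0, "turn": 0},
  {"claw": 0.25, "x": 0, "y": 0, "z": 0, "turn": 0},
  {"claw": 0.25, "x": 0, "y": 0, "z": -0.055, "turn": 0},
  {"claw": 0.25, "x": 0, "y": 0, "z": -0.06, "turn": 0},
  {"claw": 0.25, "x": 0.0, "y": 0.0, "z": -0.06, "turn": 0},
])

```text
time: 25.82
tool_pos: [0.4608, 0.0546, 0.2235]
tcp_rot: [-0.11, -3.14, 0.0]
wrist_force: [0.3, -0.4, -0.1]
width: 0.747
```

Call:
jog_arm([
  {"claw": 0.4, "x": 0.03, "y": 0.05, "z": -0.06, "turn": -10},
  {"claw": 0.4, "x": 0.03, "y": 0.05, "z": -0.03, "turn": -10},
  {"claw": 0.4, "x": 0, "y": 0, "z": 0, "turn": -10},
  {"claw": 0.4, "x": 0, "y": 0, "z": 0, "turn": -10},
  {"claw": 0.4, "x": 0, "y": 0, "z": 0, "turn": -10},
  {"claw": 0.4, "x": 0, "y": 0, "z": 0, "turn": -10},
  {"claw": 0.4, "x": 0, "y": 0, "z": 0, "turn": -10},
  {"claw": 0.4, "x": 0, "y": 0, "z": 0, "turn": -10},
  {"claw": 0.4, "x": 0, "y": 0, "z": 0, "turn": -10},
  {"claw": 0.4, "x": 0, "y": 0, "z": 0, "turn": 0},
])

```text
time: 27.08
tool_pos: [0.3863, 0.1892, 0.2927]
tcp_rot: [2.058, -2.347, 0.092]
wrist_force: [0.8, -0.2, 0.9]
width: 0.597
```

```bash
python3 - <<'E'
from h import *
pots()
T=bot.read_camera("top");S=bot.read_camera("scene")
cv2.imwrite("pics/t6.png",cv2.resize(np.hstack([T[150:310,230:390],S[165:305,230:400][:, :160].repeat(1,0) if 0 else cv2.resize(S[165:305,230:390],(160,160))]),None,fx=2.5,fy=2.5)[:,:,::-1])
cv2.imwrite("pics/raw_t6.png",T[:,:,::-1]);cv2.imwrite("pics/raw_s6.png",S[:,:,::-1])
go(.5,0,.3,-4)
E
```

```text
shift [ 0.1697 -0.1366  0.0065] turn -3.8 jaw 172.2 q6 -2.55 tcp [0.3878 0.1867 0.293 ] w 0.602 F [-0.1 -0.6 -0.4] t 27.275
```

View pics/t6.png

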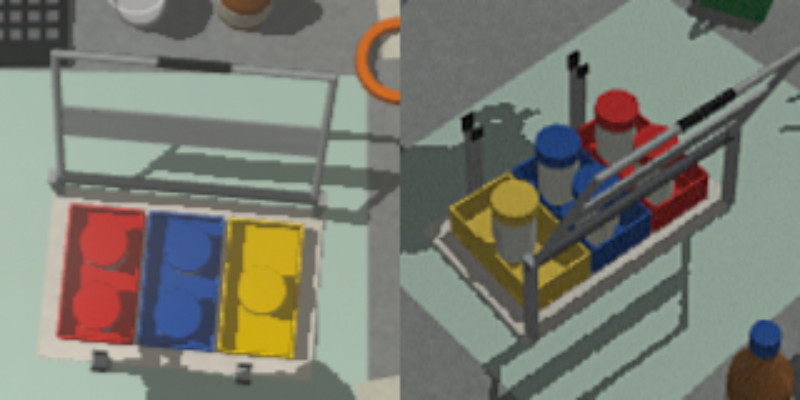

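All five pots stand upright in the correct trays. The wrist reached its limit turning that way, so I'll turn it back the other way.

Call:
jog_arm([
  {"claw": 0.4, "x": 0, "y": 0, "z": 0, "turn": 10},
  {"claw": 0.4, "x": 0, "y": 0, "z": 0, "turn": 10},
  {"claw": 0.4, "x": 0, "y": 0, "z": 0, "turn": 10},
  {"claw": 0.4, "x": 0, "y": 0, "z": 0, "turn": 10},
  {"claw": 0.4, "x": 0, "y": 0, "z": 0, "turn": 10},
  {"claw": 0.4, "x": 0, "y": 0, "z": 0, "turn": 10},
  {"claw": 0.4, "x": 0, "y": 0, "z": 0, "turn": 10},
  {"claw": 0.4, "x": 0, "y": 0, "z": 0, "turn": 10},
  {"claw": 0.4, "x": 0, "y": 0, "z": 0, "turn": 10},
])

```text
time: 28.4
tool_pos: [0.3881, 0.1862, 0.293]
tcp_rot: [0.224, 3.103, -0.086]
wrist_force: [-0.1, -0.2, -0.3]
width: 0.601
```

Call:
jog_arm([
  {"claw": 0.4, "x": 0, "y": 0, "z": 0, "turn": 10},
  {"claw": 0.4, "x": 0, "y": 0, "z": 0, "turn": 10},
  {"claw": 0.4, "x": 0, "y": 0, "z": 0, "turn": 10},
  {"claw": 0.4, "x": 0, "y": 0, "z": 0, "turn": 10},
  {"claw": 0.4, "x": 0, "y": 0, "z": 0, "turn": 10},
  {"claw": 0.4, "x": 0, "y": 0, "z": 0, "turn": 10},
  {"claw": 0.4, "x": 0, "y": 0, "z": 0, "turn": 10},
  {"claw": 0.4, "x": 0, "y": 0, "z": 0, "turn": 10},
  {"claw": 0.4, "x": 0, "y": 0, "z": 0, "turn": 10},
  {"claw": 0.4, "x": 0, "y": 0, "z": 0, "turn": 0},
])

```text
time: 29.65
tool_pos: [0.388, 0.1863, 0.293]
tcp_rot: [2.322, 2.026, -0.028]
wrist_force: [-0.0, -0.0, 0.8]
width: 0.597
```

```bash
python3 - <<'E'
from h import *
print(bot.read_state()["tcp_rot"]);go(.661,-.039,.3,-4)
# sleeve dark blob
for n,win in(("top",(150,200,270,345)),("scene",(180,225,320,380))):
    I=cv2.imread("pics/raw_%s6.png"%n[0])[:,:,::-1];r0,r1,c0,c1=win
    m=(I[r0:r1,c0:c1].max(2)<45).astype(np.uint8)
    k,l,st,ce=cv2.connectedComponentsWithStats(m);i=1+np.argmax(st[1:,4]);print(n,ce[i]+[c0,r0],st[i])
    if n=="top":a=ce[i]+[c0,r0]
    else:print(tri(a,ce[i]+[c0,r0]))
E
```

```text
[ 2.32220193  2.02607006 -0.02842301]
shift [-0.1861  0.3009  0.0128] turn -3.7 jaw -7.7 q6 0.59 tcp [0.388  0.1863 0.293 ] w 0.597 F [-0.  -0.   0.8] t 29.65Traceback (most recent call last):
  File "<stdin>", line 7, in <module>
    return _wrapfunc(a, 'argmax', axis=axis, out=out, **kwds)
    return bound(*args, **kwds)
ValueError: attempt to get argmax of an empty sequence
```

```bash
python3 - <<'E'
from h import *
R=Ro.from_rotvec(bot.read_state()["tcp_rot"]).as_matrix();print(R.round(3))
for n,win in(("top",(155,190,270,345)),("scene",(185,220,330,375))):
    I=cv2.imread("pics/raw_%s6.png"%n[0])[:,:,::-1];r0,r1,c0,c1=win
    g=I[r0:r1,c0:c1].max(2);t=g.min()+18
    m=(g<t).astype(np.uint8)
    k,l,st,ce=cv2.connectedComponentsWithStats(m);i=1+np.argmax(st[1:,4]);print(n,t,ce[i]+[c0,r0],st[i])
    if n=="top":a=ce[i]+[c0,r0]
    else:print(tri(a,ce[i]+[c0,r0]))
th=2.11
E
```

```text
[[ 0.136  0.99   0.025]
 [ 0.989 -0.135 -0.057]
 [-0.053  0.033 -0.998]]
top 65 [307.43 175.88] [ 23  18  29   6 100]
scene 18 [355.5 201.5] [24 15  4  4  6]
[ 0.66035056 -0.03656227  0.24824752]
```

Call:
jog_arm([
  {"claw": 0.4, "x": 0, "y": 0, "z": -0.01, "turn": -3.7},
  {"claw": 0.4, "x": -0.03, "y": 0.043, "z": 0, "turn": 0},
  {"claw": 0.4, "x": -0.03, "y": 0.043, "z": 0, "turn": 0},
  {"claw": 0.4, "x": -0.03, "y": 0.043, "z": 0, "turn": 0},
  {"claw": 0.4, "x": -0.03, "y": 0.043, "z": 0, "turn": 0},
  {"claw": 0.4, "x": -0.03, "y": 0.043, "z": 0, "turn": 0},
  {"claw": 0.4, "x": -0.03, "y": 0.043, "z": 0, "turn": 0},
  {"claw": 0.4, "x": 0, "y": 0.03, "z": 0, "turn": 0},
  {"claw": 0.4, "x": 0, "y": 0, "z": 0, "turn": 0},
  {"claw": 0.4, "x": 0, "y": 0, "z": 0, "turn": 0},
])

```text
time: 30.9
tool_pos: [0.661, -0.012, 0.3208]
tcp_rot: [2.255, 2.103, -0.033]
wrist_force: [0.1, 0.4, -0.0]
width: 0.6
```

```bash
python3 - <<'E'
from h import *
go(.661,-.039,.223,-4)
E
```

```text
shift [-0.0215 -0.0008  0.0992] turn 0.0 jaw -4.0 q6 0.05 tcp [ 0.661  -0.012   0.3208] w 0.6 F [ 0.1  0.4 -0. ] t 30.9
```

Call:
jog_arm([
  {"claw": 0.4, "x": -0.0215, "y": 0, "z": 0.03, "turn": 0},
  {"claw": 0.4, "x": 0, "y": 0, "z": 0.03, "turn": 0},
  {"claw": 0.4, "x": 0, "y": 0, "z": 0.024, "turn": 0},
  {"claw": 0.4, "x": 0, "y": 0, "z": 0.015, "turn": 0},
  {"claw": 0.4, "x": 0, "y": 0, "z": 0, "turn": 0},
  {"claw": 0.4, "x": 0, "y": 0, "z": 0, "turn": 0},
])

```text
time: 31.65
tool_pos: [0.6631, -0.0384, 0.2252]
tcp_rot: [2.254, 2.101, -0.029]
wrist_force: [-0.7, 0.2, 0.7]
width: 0.605
```

```bash
python3 - <<'E'
from h import *
S=bot.read_camera("scene");T=bot.read_camera("top")
cv2.imwrite("pics/s7.png",np.hstack([cv2.resize(S[120:320,230:430],(400,400)),cv2.resize(T[110:310,220:420],(400,400))])[:,:,::-1])
go(.661,-.039,.223,-4)
E
```

```text
shift [-0.0005 -0.0024  0.0024] turn 0.0 jaw -4.0 q6 0.02 tcp [ 0.6634 -0.0385  0.2255] w 0.599 F [ 0.7 -0.   0.2] t 31.75
```

View pics/s7.png

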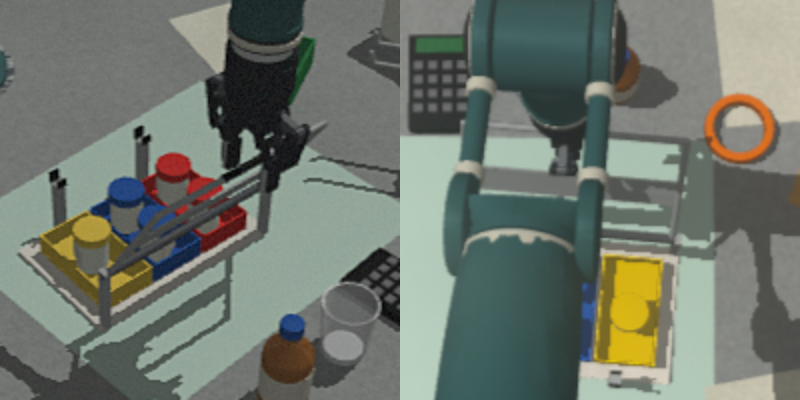

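The fingers straddle the sleeve, one on each side. Closing now.

Call:
jog_arm([
  {"claw": 1, "x": 0, "y": -0.002, "z": 0.002, "turn": 0},
  {"claw": 1, "x": 0, "y": 0, "z": 0, "turn": 0},
  {"claw": 1, "x": 0, "y": 0, "z": 0, "turn": 0},
  {"claw": 1, "x": 0, "y": 0, "z": 0, "turn": 0},
  {"claw": 1, "x": 0, "y": 0, "z": 0, "turn": 0},
  {"claw": 1, "x": 0, "y": 0, "z": 0, "turn": 0},
], newtons=25)

```text
time: 32.5
tool_pos: [0.6605, -0.0385, 0.2216]
tcp_rot: [2.256, 2.101, -0.031]
wrist_force: [-2.4, 0.5, 1.7]
width: 0.079
```

```bash
cat > arc.py <<'E'
from h import *
go(.661,-.039,.223,-4)
s=bot.read_state();R=Ro.from_rotvec(s["tcp_rot"]).as_matrix();p=s["tool_pos"]
g=p-.019*R[:,2]
xc=(g[:2]-CC)@XD;th=np.arctan2(g[2]-.092,.085-xc);r=np.hypot(g[2]-.092,.085-xc);print("theta",th,"r",r)
f=lambda t:np.r_[CC+XD*(.085-.175*np.cos(t))+YD*((g[:2]-CC)@YD),.092+.175*np.sin(t)]
ts=np.linspace(th,0,int(np.ceil(th/.15))+1)
q=np.array([f(t) for t in ts]);d=np.diff(q,axis=0)@R
for t,k in zip(ts[1:],d):print(t.round(2),k.round(4))
E
python3 arc.py
```

```text
shift [-0.0005  0.0006 -0.0013] turn -0.0 jaw -4.0 q6 0.02 tcp [ 0.6605 -0.0385  0.2216] w 0.079 F [-2.4  0.5  1.7] t 32.5
theta 2.112630638640966 r 0.17342276743744955
1.97 [-0.0007 -0.0216 -0.0118]
1.83 [-0.0005 -0.0231 -0.0087]
1.69 [-0.0003 -0.024  -0.0053]
1.55 [-0.0001 -0.0246 -0.0019]
1.41 [ 0.0001 -0.0246  0.0015]
1.27 [ 0.0003 -0.0241  0.005 ]
1.13 [ 0.0005 -0.0232  0.0083]
0.99 [ 0.0006 -0.0218  0.0115]
0.85 [ 0.0008 -0.02    0.0144]
0.7 [ 0.0009 -0.0177  0.0171]
0.56 [ 0.0011 -0.0152  0.0194]
0.42 [ 0.0012 -0.0123  0.0213]
0.28 [ 0.0013 -0.0092  0.0228]
0.14 [ 0.0013 -0.0059  0.0239]
0.0 [ 0.0013 -0.0024  0.0245]
```

Call:
jog_arm([
  {"claw": 1, "x": -0.0007, "y": -0.0216, "z": -0.0118, "turn": 0},
  {"claw": 1, "x": -0.0005, "y": -0.0231, "z": -0.0087, "turn": 0},
  {"claw": 1, "x": -0.0003, "y": -0.024, "z": -0.0053, "turn": 0},
  {"claw": 1, "x": 0, "y": -0.0246, "z": -0.0019, "turn": 0},
  {"claw": 1, "x": 0, "y": 0, "z": 0, "turn": 0},
  {"claw": 1, "x": 0, "y": 0, "z": 0, "turn": 0},
])

```text
time: 33.25
tool_pos: [0.5668, -0.0317, 0.2463]
tcp_rot: [2.256, 2.102, -0.031]
wrist_force: [-1.9, 2.1, -1.2]
width: 0.08
```

```bash
python3 arc.py
```

```text
shift [0.0007 0.0937 0.026 ] turn -0.0 jaw -4.0 q6 0.02 tcp [ 0.5668 -0.0317  0.2463] w 0.08 F [-1.9  2.1 -1.2] t 33.25
theta 1.5448811690386486 r 0.1733266977948567
1.4 [ 0.0001 -0.0245  0.0017]
1.26 [ 0.0003 -0.024   0.0051]
1.12 [ 0.0005 -0.0231  0.0084]
0.98 [ 0.0006 -0.0217  0.0115]
0.84 [ 0.0008 -0.0199  0.0144]
0.7 [ 0.0009 -0.0176  0.0171]
0.56 [ 0.0011 -0.0151  0.0194]
0.42 [ 0.0012 -0.0122  0.0213]
0.28 [ 0.0012 -0.0091  0.0228]
0.14 [ 0.0013 -0.0058  0.0238]
0.0 [ 0.0013 -0.0024  0.0244]
```

Call:
jog_arm([
  {"claw": 1, "x": 0, "y": -0.0245, "z": 0.0017, "turn": 0},
  {"claw": 1, "x": 0.0003, "y": -0.024, "z": 0.0051, "turn": 0},
  {"claw": 1, "x": 0.0005, "y": -0.0231, "z": 0.0084, "turn": 0},
  {"claw": 1, "x": 0.0006, "y": -0.0217, "z": 0.0115, "turn": 0},
  {"claw": 1, "x": 0.0008, "y": -0.0199, "z": 0.0144, "turn": 0},
  {"claw": 1, "x": 0.0009, "y": -0.0176, "z": 0.0171, "turn": 0},
  {"claw": 1, "x": 0.0011, "y": -0.0151, "z": 0.0194, "turn": 0},
  {"claw": 1, "x": 0.0012, "y": -0.0122, "z": 0.0213, "turn": 0},
  {"claw": 1, "x": 0, "y": 0, "z": 0, "turn": 0},
  {"claw": 1, "x": 0, "y": 0, "z": 0, "turn": 0},
])

```text
time: 34.5
tool_pos: [0.4139, -0.0208, 0.143]
tcp_rot: [2.255, 2.1, -0.027]
wrist_force: [5.0, 3.3, -5.6]
width: 0.08
```

```bash
python3 arc.py
```

```text
shift [-0.0047  0.2502 -0.0719] turn -0.0 jaw -4.0 q6 0.04 tcp [ 0.4139 -0.0208  0.143 ] w 0.08 F [ 5.   3.3 -5.6] t 34.5
theta 0.41728774983250755 r 0.17265947995292394
0.28 [ 0.0012 -0.009   0.0226]
0.14 [ 0.0013 -0.0058  0.0236]
0.0 [ 0.0013 -0.0025  0.0242]
```

Call:
jog_arm([
  {"claw": 1, "x": 0.0012, "y": -0.008, "z": 0.0226, "turn": 0},
  {"claw": 1, "x": 0.0013, "y": -0.0053, "z": 0.0236, "turn": 0},
  {"claw": 1, "x": 0.0006, "y": -0.0014, "z": 0.012, "turn": 0},
  {"claw": 1, "x": 0.0006, "y": -0.001, "z": 0.011, "turn": 0},
  {"claw": 1, "x": 0, "y": 0, "z": 0, "turn": 0},
  {"claw": 1, "x": 0, "y": 0, "z": 0, "turn": 0},
])

```text
time: 35.25
tool_pos: [0.3996, -0.0199, 0.0734]
tcp_rot: [2.256, 2.1, -0.029]
wrist_force: [1.5, 5.2, -2.3]
width: 0.083
```

```bash
python3 arc.py|head -2
```

```text
shift [-0.0083  0.2666 -0.1413] turn -0.0 jaw -4.0 q6 0.05 tcp [ 0.3996 -0.0199  0.0734] w 0.083 F [ 1.5  5.2 -2.3] t 35.25
theta 0.0021218982325645896 r 0.17219090340348053
```

Call:
jog_arm([
  {"claw": 1, "x": 0, "y": 0, "z": 0.002, "turn": 0},
  {"claw": 1, "x": 0, "y": 0, "z": 0.002, "turn": 0},
  {"claw": 1, "x": 0, "y": 0, "z": 0, "turn": 0},
  {"claw": 1, "x": 0, "y": 0, "z": 0, "turn": 0},
])

```text
time: 35.75
tool_pos: [0.3996, -0.02, 0.0717]
tcp_rot: [2.257, 2.101, -0.03]
wrist_force: [-9.0, 7.7, 19.7]
width: 0.082
```

```bash
python3 arc.py|head -2
```

```text
shift [-0.0082  0.2664 -0.1433] turn -0.1 jaw -4.1 q6 0.05 tcp [ 0.3996 -0.02    0.0717] w 0.082 F [-9.   7.7 19.7] t 35.75
theta -0.00768537619216417 r 0.1721216113146069
```

Call:
jog_arm([
  {"claw": 0.65, "x": 0, "y": 0, "z": -0.001, "turn": 0},
  {"claw": 0.65, "x": 0, "y": 0, "z": 0, "turn": 0},
  {"claw": 0.65, "x": 0, "y": 0, "z": 0, "turn": 0},
  {"claw": 0.65, "x": 0, "y": 0, "z": 0, "turn": 0},
  {"claw": 0.65, "x": 0, "y": 0, "z": -0.02, "turn": 0},
  {"claw": 0.65, "x": 0, "y": 0, "z": -0.05, "turn": 0},
  {"claw": 0.65, "x": 0, "y": 0, "z": -0.06, "turn": 0},
  {"claw": 0.65, "x": 0, "y": 0, "z": -0.06, "turn": 0},
  {"claw": 0.65, "x": 0, "y": 0, "z": 0, "turn": 0},
])

```text
time: 36.88
tool_pos: [0.3972, -0.0097, 0.266]
tcp_rot: [2.249, 2.095, -0.019]
wrist_force: [0.7, -0.4, 0.0]
width: 0.35
```

```bash
python3 - <<'E'
from h import *
T=bot.read_camera("top");S=bot.read_camera("scene")
f=lambda u,v,x0,y0:(x0+u,y0+v)
cv2.imwrite("pics/s8.png",np.hstack([cv2.resize(S[90:290,230:480],None,fx=2,fy=2)[:400,:400],cv2.resize(S[90:220,335:465],(400,400))])[:,:,::-1])
b=max(blobs(S,"green",200),key=lambda c:cv2.boundingRect(c)[0]);print(cv2.minAreaRect(b))
for b in blobs(T,"green",200):print("top",cv2.minAreaRect(b))
cv2.imwrite("pics/raw_t8.png",T[:,:,::-1])
go(.3643,.3702,.2,23)
E
```

```text
((368.4195251464844, 152.87559509277344), (31.638896942138672, 34.50246047973633), 12.094757080078125)
top ((147.25257873535156, 310.9433288574219), (13.504104614257812, 34.217166900634766), 66.03751373291016)
shift [ 0.3796 -0.058   0.0378] turn -27.0 jaw -4.0 q6 0.05 tcp [ 0.394  -0.0097  0.2604] w 0.352 F [-0.7 -0.7 -0.5] t 36.975
```

View pics/s8.png

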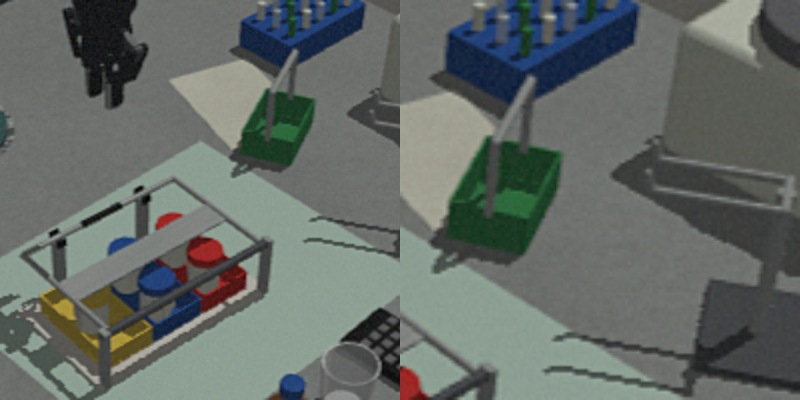

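```bash
python3 - <<'E'
from h import *
C=lambda u,v,x0,y0,s:(x0+u/s,y0+v/s)
t1=lambda u,v:C(u,v,95,155,3); s1=lambda u,v:C(u-376,v,335,105,3)
a=tri(t1(35,490),(377.6,117));b=tri(t1(180,431),(364.6,138.7));m=(a+b)/2
print("handle",a,b,m,np.linalg.norm(a-b),np.degrees(np.arctan2(*(a-b)[1::-1])))
for nm,p,q in(("tipL",(115,228),(627,98)),("tipR",(170,198),(622,132)),("baseL",(50,103),(757,130)),("baseR",(104,72),(753,153))):print(nm,tri(t1(*p),s1(*q)))
yaw=np.radians(29.5);px=np.array([np.cos(yaw),np.sin(yaw)]);post=np.array([.655,.399])
for d in(0,-.12):
  for w in(.024,-.024):
    X=np.r_[post+px*d+w*np.array([-px[1],px[0]]),.16];print("proj",proj("top",X),proj("scene",X))
print("meas",t1(50,103),t1(104,72),t1(115,228),t1(170,198))
go(.3643,.3702,.2,23)
E
```

```text
handle [0.34174081 0.42830793 0.11439451] [0.38876254 0.31813523 0.11126762] [0.36525168 0.37322158 0.11283106] 0.11982839135205263 113.11280065196898
tipL [0.54123249 0.36060379 0.1713131 ]
tipR [0.56644608 0.32170397 0.16566711]
baseL [0.64213516 0.42158474 0.15853137]
baseR [0.66584644 0.37853171 0.16705392]
proj [111.41919104 187.93634856] [461.08882184 148.55583302]
proj [129.86065273 178.33472076] [459.23103413 158.68779126]
proj [134.15540447 232.3256704 ] [416.86843499 140.83235468]
proj [152.73294548 222.5000885 ] [414.11522476 150.6567682 ]
meas (111.66666666666667, 189.33333333333334) (129.66666666666666, 179.0) (133.33333333333334, 231.0) (151.66666666666666, 221.0)
shift [ 0.3796 -0.058   0.0378] turn -27.0 jaw -4.0 q6 0.05 tcp [ 0.394  -0.0097  0.2604] w 0.352 F [-0.7 -0.7 -0.5] t 36.975
```

Call:
jog_arm([
  {"claw": 0.4, "x": 0.05, "y": 0, "z": 0, "turn": 0},
  {"claw": 0.4, "x": 0.05, "y": 0, "z": 0, "turn": 0},
  {"claw": 0.4, "x": 0.05, "y": 0, "z": 0, "turn": 0},
  {"claw": 0.4, "x": 0.05, "y": 0, "z": 0, "turn": 0},
  {"claw": 0.4, "x": 0.05, "y": 0, "z": 0, "turn": 0},
  {"claw": 0.4, "x": 0.05, "y": 0, "z": 0, "turn": 0},
  {"claw": 0.4, "x": 0, "y": 0, "z": 0, "turn": -9},
  {"claw": 0.4, "x": 0, "y": 0, "z": 0, "turn": -9},
  {"claw": 0.4, "x": 0, "y": 0, "z": 0, "turn": -9},
  {"claw": 0.4, "x": 0, "y": 0, "z": 0, "turn": 0},
])

```text
time: 38.22
tool_pos: [0.4139, 0.2883, 0.2407]
tcp_rot: [1.709, 2.575, -0.058]
wrist_force: [0.6, 0.6, -0.0]
width: 0.596
```

```bash
python3 - <<'E'
from h import *
go(.3645,.371,.17,23)
R=Ro.from_rotvec(bot.read_state()["tcp_rot"]).as_matrix();print(R[:,2])
E
```

```text
shift [ 0.0997 -0.0132  0.0645] turn -0.2 jaw 22.8 q6 0.22 tcp [0.4139 0.2883 0.2407] w 0.596 F [ 0.6  0.6 -0. ] t 38.225
[ 0.02147295 -0.05964417 -0.99798872]
```

Call:
jog_arm([
  {"claw": 0.4, "x": 0.05, "y": -0.0065, "z": 0.03, "turn": 0},
  {"claw": 0.4, "x": 0.05, "y": -0.0065, "z": 0.034, "turn": 0},
  {"claw": 0.4, "x": 0, "y": 0, "z": 0, "turn": 0},
  {"claw": 0.4, "x": 0, "y": 0, "z": 0, "turn": 0},
])

```text
time: 38.72
tool_pos: [0.3656, 0.3718, 0.1724]
tcp_rot: [1.707, 2.574, -0.055]
wrist_force: [0.3, 0.2, 0.3]
width: 0.6
```

```bash
python3 - <<'E'
from h import *
go(.365,.37,.1005,23)
E
```

```text
shift [ 0.0032 -0.0012  0.0719] turn -0.1 jaw 22.9 q6 0.41 tcp [0.3656 0.3718 0.1724] w 0.6 F [0.3 0.2 0.3] t 38.725
```

Call:
jog_arm([
  {"claw": 0.4, "x": 0.003, "y": -0.001, "z": 0.03, "turn": 0},
  {"claw": 0.4, "x": 0, "y": 0, "z": 0.03, "turn": 0},
  {"claw": 0.4, "x": 0, "y": 0, "z": 0.012, "turn": 0},
  {"claw": 0.4, "x": 0, "y": 0, "z": 0, "turn": 0},
  {"claw": 1, "x": 0, "y": 0, "z": 0, "turn": 0},
  {"claw": 1, "x": 0, "y": 0, "z": 0, "turn": 0},
  {"claw": 1, "x": 0, "y": 0, "z": 0, "turn": 0},
  {"claw": 1, "x": 0, "y": 0, "z": 0, "turn": 0},
  {"claw": 1, "x": 0, "y": 0, "z": 0, "turn": 0},
], newtons=60)

```text
time: 39.85
tool_pos: [0.3663, 0.3713, 0.1025]
tcp_rot: [1.706, 2.574, -0.048]
wrist_force: [-0.6, -0.9, 6.4]
width: 0.093
```

```bash
python3 - <<'E'
from h import *
go(.365,.37,.1005,23)
E
```

```text
shift [-0.0006 -0.0017  0.002 ] turn -0.0 jaw 23.0 q6 0.42 tcp [0.3663 0.3713 0.1025] w 0.093 F [-0.6 -0.9  6.4] t 39.85
```

Call:
jog_arm([
  {"claw": 1, "x": 0, "y": 0, "z": -0.02, "turn": 0},
  {"claw": 1, "x": 0, "y": 0, "z": -0.03, "turn": 0},
  {"claw": 1, "x": 0, "y": 0, "z": -0.035, "turn": 0},
  {"claw": 1, "x": 0, "y": 0, "z": 0, "turn": -3.3},
  {"claw": 1, "x": 0, "y": 0, "z": 0, "turn": -3.2},
  {"claw": 1, "x": 0, "y": 0, "z": 0, "turn": 0},
  {"claw": 1, "x": 0, "y": 0, "z": 0, "turn": 0},
])

```text
time: 40.72
tool_pos: [0.3631, 0.3752, 0.1855]
tcp_rot: [1.56, 2.668, -0.058]
wrist_force: [-0.4, -0.2, -1.3]
width: 0.093
```

```bash
python3 - <<'E'
from h import *
go(.485,.302,.183,29.5)
E
```

```text
shift [-0.1232  0.0704  0.0097] turn -0.1 jaw 29.4 q6 0.3 tcp [0.3631 0.3752 0.1855] w 0.093 F [-0.4 -0.2 -1.3] t 40.725
```

Call:
jog_arm([
  {"claw": 1, "x": -0.02, "y": 0.012, "z": 0.001, "turn": 0},
  {"claw": 1, "x": -0.025, "y": 0.014, "z": 0.001, "turn": 0},
  {"claw": 1, "x": -0.025, "y": 0.014, "z": 0.001, "turn": 0},
  {"claw": 1, "x": -0.025, "y": 0.014, "z": 0.001, "turn": 0},
  {"claw": 1, "x": -0.018, "y": 0.01, "z": 0.001, "turn": 0},
  {"claw": 1, "x": -0.01, "y": 0.006, "z": 0, "turn": 0},
  {"claw": 1, "x": 0, "y": 0, "z": 0, "turn": 0},
  {"claw": 1, "x": 0, "y": 0, "z": 0, "turn": 0},
  {"claw": 1, "x": 0, "y": 0, "z": 0, "turn": 0},
])

```text
time: 41.85
tool_pos: [0.4842, 0.3031, 0.1882]
tcp_rot: [1.557, 2.67, -0.056]
wrist_force: [-0.1, 0.2, -1.9]
width: 0.091
```

```bash
python3 - <<'E'
from h import *
S=bot.read_camera("scene");T=bot.read_camera("top")
cv2.imwrite("pics/s9.png",np.hstack([cv2.resize(S[70:230,330:490],(400,400)),cv2.resize(T[150:330,90:270],(400,400))])[:,:,::-1])
go(.485,.302,.183,29.5);go(.598,.366,.183,29.5)
E
```

```text
shift [-0.0009  0.0001  0.0053] turn -0.0 jaw 29.5 q6 0.06 tcp [0.4844 0.303  0.1883] w 0.084 F [ 0.3  0.1 -1. ] t 41.95
shift [-0.0008  0.1299  0.0046] turn -0.0 jaw 29.5 q6 0.06 tcp [0.4844 0.303  0.1883] w 0.084 F [ 0.3  0.1 -1. ] t 41.95
```

View pics/s9.png

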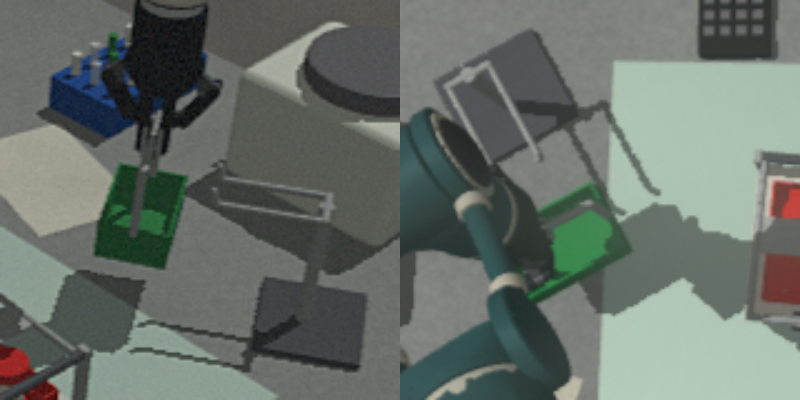

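Call:
jog_arm([
  {"claw": 1, "x": -0.0008, "y": 0.02, "z": 0, "turn": 0},
  {"claw": 1, "x": 0, "y": 0.025, "z": 0, "turn": 0},
  {"claw": 1, "x": 0, "y": 0.025, "z": 0, "turn": 0},
  {"claw": 1, "x": 0, "y": 0.025, "z": 0, "turn": 0},
  {"claw": 1, "x": 0, "y": 0.02, "z": 0, "turn": 0},
  {"claw": 1, "x": 0, "y": 0.015, "z": 0, "turn": 0},
  {"claw": 1, "x": 0, "y": 0, "z": 0, "turn": 0},
  {"claw": 1, "x": 0, "y": 0, "z": 0, "turn": 0},
])

```text
time: 42.95
tool_pos: [0.5978, 0.3656, 0.1873]
tcp_rot: [1.558, 2.669, -0.058]
wrist_force: [0.3, -1.0, -1.7]
width: 0.085
```

```bash
python3 - <<'E'
from h import *
S=bot.read_camera("scene")
cv2.imwrite("pics/s10.png",cv2.resize(S[70:230,370:530],(600,600),interpolation=cv2.INTER_CUBIC)[:,:,::-1])
go(.598,.366,.150,29.5)
E
```

```text
shift [0.0026 0.0007 0.0374] turn -0.1 jaw 29.4 q6 0.05 tcp [0.5977 0.3656 0.1875] w 0.089 F [-0.2 -0.4 -1.1] t 43.0
```

View pics/s10.png

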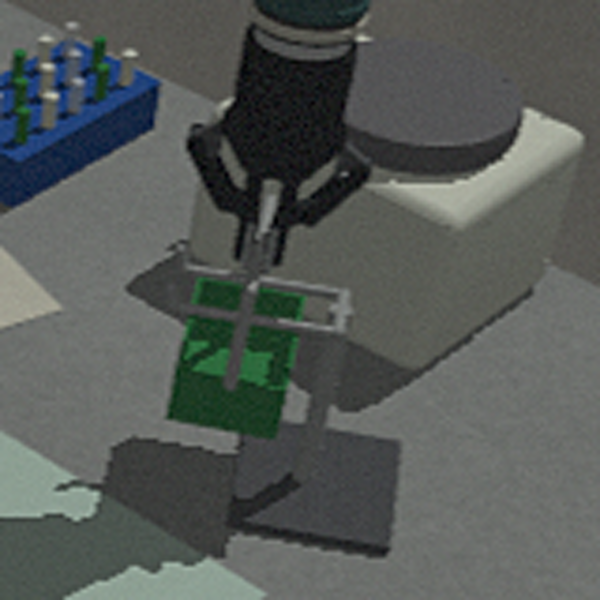

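The handle bar is above both prongs, with the prongs inside the hoop. Lowering.

Call:
jog_arm([
  {"claw": 1, "x": 0.002, "y": 0, "z": 0.012, "turn": 0},
  {"claw": 1, "x": 0, "y": 0, "z": 0.012, "turn": 0},
  {"claw": 1, "x": 0, "y": 0, "z": 0.008, "turn": 0},
  {"claw": 1, "x": 0, "y": 0, "z": 0.003, "turn": 0},
  {"claw": 1, "x": 0, "y": 0, "z": 0, "turn": 0},
  {"claw": 1, "x": 0, "y": 0, "z": 0, "turn": 0},
])

```text
time: 43.75
tool_pos: [0.5988, 0.3658, 0.1529]
tcp_rot: [1.558, 2.668, -0.055]
wrist_force: [-0.1, -0.8, -0.9]
width: 0.092
```

```bash
python3 - <<'E'
from h import *
go(.598,.366,.150,29.5)
E
```

```text
shift [ 0.0007 -0.0006  0.0029] turn -0.1 jaw 29.4 q6 0.06 tcp [0.5988 0.3658 0.1529] w 0.092 F [-0.1 -0.8 -0.9] t 43.75
```

Not yet in contact. Easing down in small steps.

Call:
jog_arm([
  {"claw": 1, "x": 0, "y": 0, "z": 0.002, "turn": 0},
  {"claw": 1, "x": 0, "y": 0, "z": 0.001, "turn": 0},
  {"claw": 1, "x": 0, "y": 0, "z": 0.001, "turn": 0},
  {"claw": 1, "x": 0, "y": 0, "z": 0, "turn": 0},
  {"claw": 1, "x": 0, "y": 0, "z": 0, "turn": 0},
])

```text
time: 44.38
tool_pos: [0.5991, 0.3659, 0.1511]
tcp_rot: [1.558, 2.668, -0.053]
wrist_force: [-2.7, -1.2, 7.9]
width: 0.09
```

```bash
python3 - <<'E'
from h import *
go(.598,.366,.150,29.5)
E
```

```text
shift [ 0.0007 -0.0009  0.001 ] turn -0.1 jaw 29.4 q6 0.06 tcp [0.5991 0.3659 0.1511] w 0.09 F [-2.7 -1.2  7.9] t 44.375
```

Call:
jog_arm([
  {"claw": 0.8, "x": 0, "y": 0, "z": 0, "turn": 0},
  {"claw": 0.6, "x": 0, "y": 0, "z": 0, "turn": 0},
  {"claw": 0.5, "x": 0, "y": 0, "z": 0, "turn": 0},
  {"claw": 0.5, "x": 0, "y": 0, "z": 0, "turn": 0},
  {"claw": 0.5, "x": 0, "y": 0, "z": -0.015, "turn": 0},
  {"claw": 0.5, "x": 0, "y": 0, "z": -0.03, "turn": 0},
  {"claw": 0.5, "x": 0, "y": 0, "z": -0.05, "turn": 0},
  {"claw": 0.5, "x": 0, "y": 0, "z": -0.05, "turn": 0},
  {"claw": 0.5, "x": 0, "y": -0.04, "z": 0, "turn": 0},
  {"claw": 0.5, "x": 0, "y": -0.05, "z": 0, "turn": 0},
])

```text
time: 45.62
tool_pos: [0.5167, 0.3297, 0.2963]
tcp_rot: [1.558, 2.667, -0.051]
wrist_force: [-0.1, -0.6, -0.3]
width: 0.497
```

Call:
jog_arm([
  {"claw": 0.5, "x": 0, "y": -0.055, "z": -0.02, "turn": 0},
  {"claw": 0.5, "x": 0, "y": -0.055, "z": 0, "turn": 0},
  {"claw": 0.5, "x": 0.05, "y": 0, "z": 0, "turn": 0},
  {"claw": 0.5, "x": 0.05, "y": 0, "z": 0, "turn": 0},
  {"claw": 0.5, "x": 0, "y": 0, "z": 0, "turn": 0},
  {"claw": 0.5, "x": 0, "y": 0, "z": 0, "turn": 0},
])

```text
time: 46.38
tool_pos: [0.3712, 0.3633, 0.3091]
tcp_rot: [1.557, 2.669, -0.055]
wrist_force: [0.7, -0.2, -0.2]
width: 0.501
```

```bash
python3 - <<'E'
from h import *
S=bot.read_camera("scene");T=bot.read_camera("top")
cv2.imwrite("pics/s11.png",np.hstack([cv2.resize(S[100:260,330:490],(400,400)),cv2.resize(T[150:310,90:250],(400,400))])[:,:,::-1])
cv2.imwrite("pics/s12.png",S[:,:,::-1])
print(bot.read_state()["time"])
E
```

```text
46.475
```

View pics/s11.png

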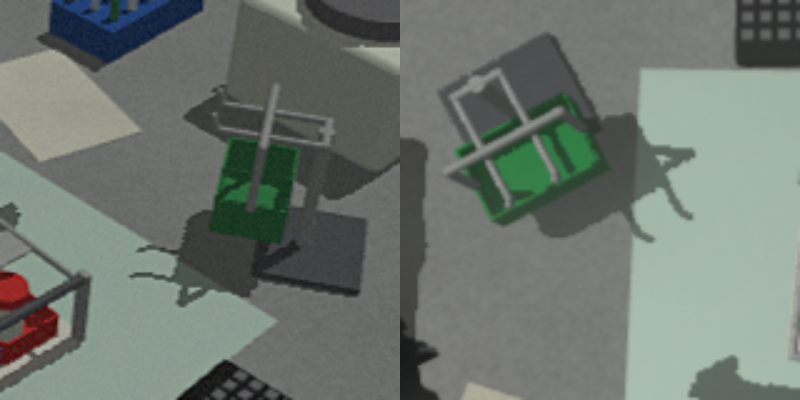

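View pics/s12.png

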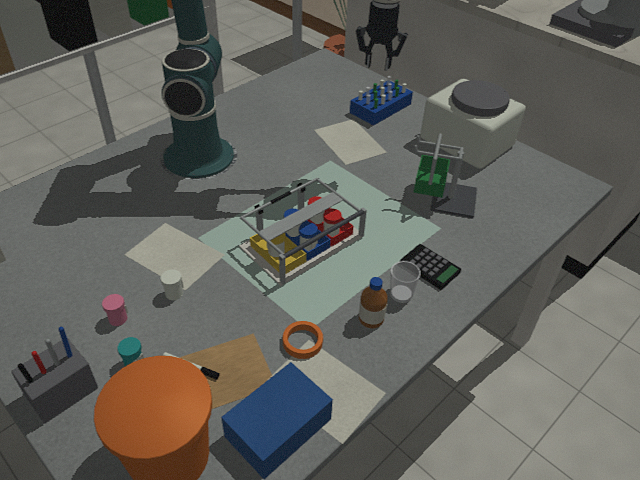

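```bash
python3 - <<'E'
from h import *
S=bot.read_camera("scene");T=bot.read_camera("top")
cv2.imwrite("pics/s13.png",np.hstack([cv2.resize(S[170:290,235:375],(400,343),interpolation=cv2.INTER_CUBIC),cv2.resize(T[210:330,235:375],(400,343),interpolation=cv2.INTER_CUBIC)])[:,:,::-1])
X=np.r_[CC-.09*XD,.092];print(proj("scene",X)-[235,170],proj("top",X)-[235,210])
E
```

```text
[43.48756404 27.01961119] [63.99782699 87.30291072]
```

View pics/s13.png

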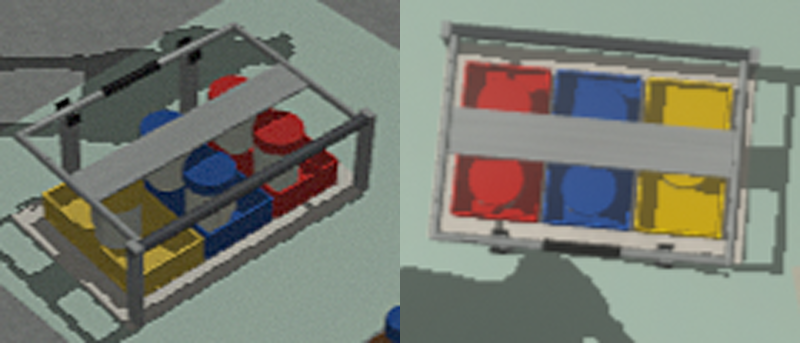

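The closed bar sits where it should: predicted at (124,77) and (583,249), seen at about (131,78) and (581,248). It lies in the catches with all five pots below it.

```bash
python3 -c "
from workcell import bot
print(bot.finish_job())"
```

```text
the job is handed in; nothing more can be done
None
```

The job is handed in after about 47 s of robot time. Everything asked for was done, and no verdict was reported.

- **Pots:** Five of the six possible pots were present: two red, two blue and one yellow. All stand upright in the tray of their lid's colour. I saw no sign of a pot or the basket being knocked during the run.
- **Keeper:** After all five were in, I swung the frame over them to its hard stop, pressing with about 20 N. In the last pictures the bar lies in both catches, within about 1 pixel of where it should be in the top view and 2 to 3 in the scene view.
- **Basket:** It hangs by its handle across both prongs, about midway along them. The gripper is clear of everything.
- **Left alone:** I did not go near the white-lidded pot, the look-alikes or the other things. In the last full picture they look unmoved, though I did not measure them.

**Wrist limit:** One wrist turn ran into its joint limit and left the tool tilted by about 3° for the keeper and basket steps. The final pictures show no effect from it. No other checks failed or disagreed.

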